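# Fetch the small carton from behind the bottles

### The job

The small carton in the grey storage tray is boxed in by the large bottle, the amber bottle and the long carton. Set those three aside on the brown cork mat, all three standing there together, then lay the small carton flat in the middle of the shallow steel tray, and after that put the three back in the storage tray, each on the spot where it stood at the start and turned as it stood. Keep everything upright, set the large bottle down gently, and leave the timer and the roll of tape where they are.

Things in the scene. Friction and masses are not known exactly. Their poses are not given: they have to be found in the camera images.
- storage_tray: Grey plastic storage tray, fixed, 230 (x) x 208 (y) x 18 mm high, rim 4 mm thick, floor 4 mm thick. Origin: centre of its underside; z up, -x towards the robot, turned at most 0.12 rad. Large bottle in its -x half; behind it in the middle the small carton, between the long carton (at +y or -y) and the amber bottle (opposite). Gaps between neighbours are 4 to 20 mm.
- bench_mat: Brown cork bench mat, 230 (x) x 170 (y) x 3 mm, fixed flat on the worktop; it lies to the left or to the right of the storage tray. Origin: centre of its underside; z up.
- steel_tray: Shallow square steel tray, 130 x 130 mm, rim 10 mm high, walls and floor 3 mm thick, fixed to the worktop, on the other side of the storage tray from the mat. Origin: centre of its underside; z up.
- large_bottle: Large clear bottle (the one in the storage tray) with a blue screw cap, standing: body 85 mm across, 178 mm high, about 0.6 kg. The cap at the top is 54 mm across and its grip zone reaches from 152 to 178 mm above the foot; grip it there from above. Origin: centre of its underside; z up. By far the tallest: best away first and back last.
- long_carton: Long white carton, 60 (x) x 115 (y) x 58 mm high, about 0.19 kg. Origin: centre of its underside; z up. In the storage tray its long side runs front to back (its y axis lies along the tray's x axis, within 0.05 rad). Grip it across its 60 mm width near the top (fingertips 30 mm or more above the floor, over the small carton, which is lower).
- amber_bottle: Amber (dark brown) bottle with a black cap, standing: body 48 mm across, 85 mm high, about 0.09 kg. The cap is 24 mm across, from 68 to 85 mm above the foot; grip it there from above. Origin: centre of its underside; z up.
- small_carton: Small white carton, the thing to fetch: 40 (x) x 62 (y) x 28 mm high, about 0.05 kg. Origin: centre of its underside; z up. In the storage tray its 62 mm side runs front to back. Grip it across its 40 mm width once its neighbours are gone.
- timer: White bench timer, 66 x 66 x 20 mm, loose on the worktop beyond the trays; a bystander. Origin: centre of its underside.
- tape_roll: Roll of white tape lying flat, 60 mm across, 12 mm high, loose on the worktop; a bystander. Origin: centre of its underside.
There are look-alikes about, which are no part of the job. What is shaped like the large_bottle but green is not meant.

How it is judged (in metres and radians):
On the way, in this order (a step that is already met when the one before it is completed fails the run):
1. the large bottle, the amber bottle and the long carton all stand upright, released, on the bench mat at the same time, and the small carton still stands in its place (x of large_bottle in the frame of bench_mat between -0.115 and 0.115 m and y of large_bottle in the frame of bench_mat between -0.085 and 0.085 m and linear speed of each of large_bottle, long_carton, amber_bottle below 0.02 m/s and angular speed of each of large_bottle, long_carton, amber_bottle below 0.2 rad/s and angle between each of large_bottle, long_carton, amber_bottle's own z axis and vertical below 0.1 rad and contact force between each of large_bottle, long_carton, amber_bottle and the fingers below 0.05 N and z of each of large_bottle, long_carton, amber_bottle in the frame of bench_mat below 0.008 m and x of long_carton in the frame of bench_mat between -0.115 and 0.115 m and y of long_carton in the frame of bench_mat between -0.085 and 0.085 m and x of amber_bottle in the frame of bench_mat between -0.115 and 0.115 m and y of amber_bottle in the frame of bench_mat between -0.085 and 0.085 m and distance of small_carton from where it was at the start of the episode below 0.03 m), for 0.2 s.
2. the small carton lies flat and released in the steel tray, while the three others still stand on the mat (x of small_carton in the frame of steel_tray between -0.015 and 0.015 m and y of small_carton in the frame of steel_tray between -0.015 and 0.015 m and linear speed of each of small_carton, large_bottle, long_carton, amber_bottle below 0.02 m/s and angular speed of each of small_carton, large_bottle, long_carton, amber_bottle below 0.2 rad/s and angle between each of small_carton, large_bottle, long_carton, amber_bottle's own z axis and vertical below 0.1 rad and contact force between each of small_carton, large_bottle, long_carton, amber_bottle and the fingers below 0.05 N and z of small_carton in the frame of steel_tray below 0.008 m and x of large_bottle in the frame of bench_mat between -0.115 and 0.115 m and y of large_bottle in the frame of bench_mat between -0.085 and 0.085 m and z of each of large_bottle, long_carton, amber_bottle in the frame of bench_mat below 0.008 m and x of long_carton in the frame of bench_mat between -0.115 and 0.115 m and y of long_carton in the frame of bench_mat between -0.085 and 0.085 m and x of amber_bottle in the frame of bench_mat between -0.115 and 0.115 m and y of amber_bottle in the frame of bench_mat between -0.085 and 0.085 m), for 0.2 s.
At the end, for the whole second after the job is handed in: The two bottles and the long carton stand upright in the storage tray, each within 15 mm of its start spot, the long carton within 0.2 rad of the tray's direction; the small carton lies flat within 15 mm (along each tray axis) of the steel tray's centre; all released and at rest (distance of each of large_bottle, long_carton, amber_bottle from where it was at the start of the episode below 0.015 m and linear speed of each of large_bottle, long_carton, amber_bottle, small_carton below 0.02 m/s and angular speed of each of large_bottle, long_carton, amber_bottle, small_carton below 0.2 rad/s and angle between each of large_bottle, long_carton, amber_bottle, small_carton's own z axis and vertical below 0.1 rad and contact force between each of large_bottle, long_carton, amber_bottle, small_carton and the fingers below 0.05 N and angle between the x axis of long_carton and the y axis of storage_tray, either way round below 0.2 rad and x of small_carton in the frame of steel_tray between -0.015 and 0.015 m and y of small_carton in the frame of steel_tray between -0.015 and 0.015 m and z of small_carton in the frame of steel_tray below 0.008 m); the robot touches nothing.
It fails at once if one of the handled things tips over (more than 0.5 rad) (angle between any of large_bottle, long_carton, amber_bottle, small_carton's own z axis and vertical above 0.5 rad).
It fails at once if the large bottle is banged down (more than 80 N on the mat or the storage tray) (contact force between large_bottle and bench_mat above 80 N or contact force between large_bottle and storage_tray above 80 N).
It fails at once if the timer or the roll of tape is moved by more than 15 mm (distance of any of timer, tape_roll from where it was at the start of the episode above 0.015 m).
It also fails if it takes over 144 s, if anything falls off the work surface, if the arm or the gripper's body presses on something with over 40 N, if the wrist force passes 120 N, or if a joint passes its speed limit or range.

### The arm

A 7-joint arm with a two-finger parallel gripper is mounted at the origin on a cart in front of the work surface, level with it; the furniture and walls round the work are solid. World frame = base frame: x ahead of the robot, y to its left, z up, the work surface at z = 0. Lengths are in mm, angles in rad, forces in N, time in s.
With the tool pointing down it reaches from about 400 to 875 mm from the base axis. Payload 4.4 kg.
Tool frame: the origin (TCP) lies at the very end of the fingers, on their centre line; the grasp point (between the pads) lies 19 mm behind it; y points along the fingers, z is the direction in which the jaws open and shut, and the axes are right-handed (so a half turn about y gives the same grasp; the last joint's range is limited). The gripper opens to 85 mm and grips with 20 to 120 N. Pads are 22 mm wide; open, the fingers measure 114 mm over their backs; the gripper's body (76 mm by 85 mm) begins 54 mm behind the grasp point. The pads swing forward as they close: fully open they stand 13 mm farther back than shut.
Start: joints at [1.247, 0.628, 0.038, 1.517, -0.027, 0.996, -0.02], TCP at [165.747, -628.527, 231.313] pointing down, gripper open.
Joint ranges: [-3.06, 3.06], [-0.37, 2.12], [-1.25, 1.32], [0.18, 2.47], [-1.1, 4.24], [0.23, 1.98], [-2.94, 2.94]. Speed limits (rad/s): [2.57, 2.57, 3.14, 3.14, 3.14, 3.14, 3.14].

### API

Orientations are given as [roll, pitch, yaw] about the fixed x, y, z axes, in that order (R = Rz(yaw) Ry(pitch) Rx(roll)).
In Python, from cell import ctrl, imaging, finish_job gives the robot as it stands.
- The arm moves only by the shell command python3 -m inch 'ROWS'. ROWS is JSON, one flat list of numbers, 7 for each row, row after row: the opening, from 0 (shut) to 1 (fully open), then the shift along the tool's x, y, z in cm, then the turn, a rotation vector about the tool's x, y, z in degrees. A call has 1 to 12 rows; each row is the pose to reach, as a shift and turn from the pose commanded when the call began, along the tool's axes at that moment; what a row does not reach only later rows make up. A row lasts 1/10 s, in which the tool goes at most 50 mm and 8.59 degrees, less where a joint would pass 70% of its speed; a pose out of reach is approached as far as the arm can. A call with a gripper value outside its range is refused whole. The fingers move at their own pace and stop on an object; the grip force is fixed at half the most. Time passes only in rows, so rows that repeat a pose let the fingers close. It gives the time, the measured TCP pose, the force and the opening at its end, in the units of the state.
- ctrl.read_state(): the state, without advancing time (a new reading comes with each control period).
- imaging.get_image(name): name is "scene" or "top"; returns a dict with "img" (420x560x3 uint8, red, green, blue), "fx", "fy", "cx", "cy" (pixels), "R" (3x3) and "t" (3): a world point X has camera coordinates R X + t. Camera axes: x right, y down, z forward; pixel columns grow to the right and rows downward; lengths in mm; the calibration is good to about 2 mm. A picture is of the moment at which its call begins. There is no depth.
- finish_job(): hands the job in, once; it reports no verdict.
The state is a dict: "clock": time; "qpos": joint angles; "qd": joint speeds; "tau": joint torques, N m; "eef_pos": TCP position; "tool_rot": TCP orientation; "force": force on the tool from outside, world axes, zero at the start; "torque": the same for the moment, N m; "width": finger opening in mm.
Only numpy, scipy, OpenCV 4.12 (cv2) and the standard library are available. Lean on these libraries where they do the work, as an engineer would, in place of code of your own. Each camera call takes 0.05 s, during which the arm holds its last target.

## Working session

There is one attempt and no reset: what is moved stays moved. The work goes in short steps, Python scripts to look and compute and a shell command to move; the robot and the scene stay as the last step left them, time stands still between calls to the robot, and variables do not carry over. Pictures are saved under pics/ and viewed, and the job is handed in when it is done.

```bash
ls; mkdir -p pics; python3 - <<'E'
from cell import ctrl, imaging
import cv2,numpy as np
s=ctrl.read_state()
for k,v in s.items(): print(k,v)
for n in("scene","top"):
    d=imaging.get_image(n); cv2.imwrite(f"pics/a_{n}.png",d["img"][:,:,::-1]); np.save(f"/tmp/{n}0.npy",d,allow_pickle=True)
    print(n,[np.round(d[k],3).tolist() for k in("fx","fy","cx","cy","R","t")])
E
```

```text
pics
clock 0.0
qpos [ 1.24722809  0.62937319  0.03845682  1.51835573 -0.02699908  0.9962848
 -0.01996471]
qd [-0.00088102 -0.0004787  -0.00124228 -0.00107695 -0.00102747 -0.00126235
  0.00015951]
tau [ 7.15301630e-04 -5.63387632e+01  1.22618917e+00 -1.93440574e+01
  1.08322260e-02  1.06056780e-02  2.93558185e-05]
eef_pos [ 165.56239549 -627.92362351  230.37574044]
tool_rot [-1.57269860e+00 -3.56764859e-05 -2.88380034e+00]
force [-0.1772016  -0.34455765 -0.78429747]
torque [ 0.03934669 -0.02257546 -0.00395385]
width 85.4086928267511
scene [447.039, 447.039, 276.176, 201.654, [[0.363, 0.932, -0.003], [0.397, -0.158, -0.904], [-0.843, 0.327, -0.427]], [-154.741, -184.181, 1798.332]]
top [493.818, 493.818, 284.221, 219.668, [[-0.001, -1.0, 0.023], [-0.985, -0.003, -0.172], [0.172, -0.023, -0.985]], [-63.346, 572.093, 1254.976]]
```

View pics/a_scene.png

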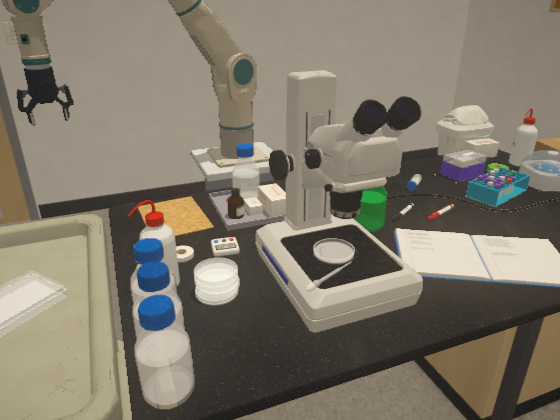

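View pics/a_top.png

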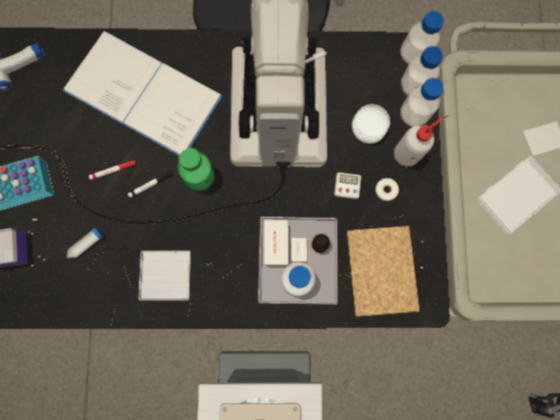

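```bash
cat > h.py <<'E'
import numpy as np,cv2
def load(n): return np.load(f"/tmp/{n}0.npy",allow_pickle=True).item()
def grab(n):
    from cell import imaging
    return imaging.get_image(n)
def ray(d,u,v,z):
    R=np.array(d["R"]);t=np.array(d["t"]);c=-R.T@t
    r=R.T@np.array([(u-d["cx"])/d["fx"],(v-d["cy"])/d["fy"],1.]); return c+r*(z-c[2])/r[2]
def proj(d,X):
    p=np.array(d["R"])@np.array(X,float)+np.array(d["t"]); return np.array([d["fx"]*p[0]/p[2]+d["cx"],d["fy"]*p[1]/p[2]+d["cy"]])
def tri(d1,p1,d2,p2):
    A=[];b=[]
    for d,(u,v) in((d1,p1),(d2,p2)):
        R=np.array(d["R"]);t=np.array(d["t"])
        a=(u-d["cx"])/d["fx"];c=(v-d["cy"])/d["fy"]
        A+=[R[0]-a*R[2],R[1]-c*R[2]];b+=[a*t[2]-t[0],c*t[2]-t[1]]
    s=np.linalg.lstsq(np.array(A),np.array(b),rcond=None);return s[0]
def crop(d,x0,y0,x1,y1,k,name):
    im=cv2.resize(d["img"][y0:y1,x0:x1],None,fx=k,fy=k,interpolation=cv2.INTER_CUBIC)[:,:,::-1].copy()
    for x in range((x0//10+1)*10,x1,10):
        cv2.line(im,((x-x0)*k,0),((x-x0)*k,6),(0,255,255),1)
        if x%20==0: cv2.putText(im,str(x),((x-x0)*k-10,18),0,.4,(0,255,255),1)
    for y in range((y0//10+1)*10,y1,10):
        cv2.line(im,(0,(y-y0)*k),(6,(y-y0)*k),(0,255,255),1)
        if y%20==0: cv2.putText(im,str(y),(8,(y-y0)*k+4),0,.4,(0,255,255),1)
    cv2.imwrite("pics/"+name,im)
E
python3 - <<'E'
from h import *
crop(load("top"),245,205,345,310,5,"b_top.png")
crop(load("scene"),120,130,300,270,4,"b_scene.png")
crop(load("top"),125,205,425,325,2,"b_wide.png")
E
```

```text
(no output)
```

View pics/b_top.png

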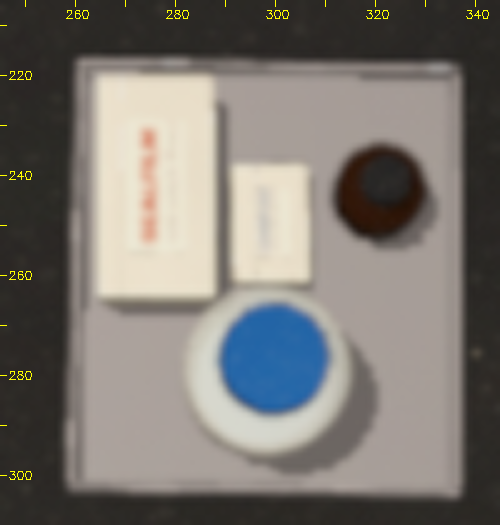

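View pics/b_scene.png

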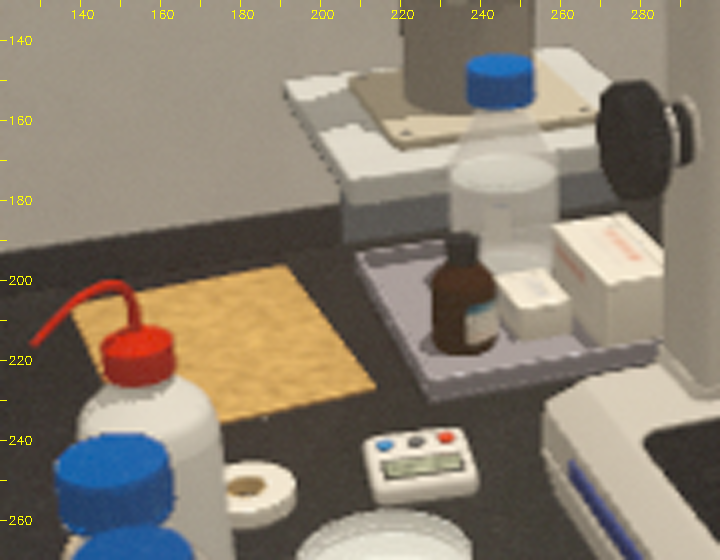

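Could be mistaken (top view): blue-capped bottles at (432,22), (431,57), (431,90), green one at (195,170), and the one in the tray at (299,277). I take the tray one. The amber bottle is at (321,242), the long carton at (275,242), the small carton at (299,250) (other white boxes: dish (35,247), steel tray (165,275)). The close crop confirms that: clear body with a blue cap in the -x half, long carton at +y, amber at -y.

```bash
cat > meas.py <<'E'
from h import *
def blob(d,lo,hi,box,hsv=True):
    x0,y0,x1,y1=box
    im=cv2.cvtColor(d["img"],cv2.COLOR_RGB2HSV)
    m=cv2.inRange(im,np.array(lo),np.array(hi)); z=np.zeros_like(m); z[y0:y1,x0:x1]=m[y0:y1,x0:x1]
    c,_=cv2.findContours(z,cv2.RETR_EXTERNAL,cv2.CHAIN_APPROX_NONE)
    c=max(c,key=cv2.contourArea); return c
def cen(c): M=cv2.moments(c); return (M["m10"]/M["m00"],M["m01"]/M["m00"])
def rect(d,c,z):
    P=np.array([ray(d,p[0][0],p[0][1],z)[:2] for p in c],np.float32)
    r=cv2.minAreaRect(P); return r
E
python3 - <<'E'
from meas import *
t=load("top");s=load("scene")
hs=cv2.cvtColor(t["img"],cv2.COLOR_RGB2HSV)
for p in [(383,270),(300,277),(270,230),(299,240),(322,241),(316,246),(330,290),(165,275),(140,275),(250,240),(345,190),(387,190)]: print(p,hs[p[1],p[0]])
c=blob(t,(100,120,50),(125,255,255),(250,215,340,305)); print("cap",cen(c),cv2.contourArea(c),ray(t,*cen(c),182), cv2.minEnclosingCircle(c))
cs=blob(s,(100,120,50),(125,255,255),(225,130,270,165)); print("scene cap",cen(cs),"tri",tri(t,cen(c),s,cen(cs)))
c=blob(t,(8,90,90),(30,255,255),(335,215,430,325)); print("mat",rect(t,c,3))
c=blob(t,(10,10,180),(40,60,255),(262,217,291,267)); print("long",rect(t,c,62),cen(c))
c=blob(t,(10,10,180),(40,60,255),(290,235,309,264)); print("small",rect(t,c,32),cen(c))
c=blob(t,(0,0,0),(180,255,75),(308,230,336,256)); print("amber",cen(c),rect(t,c,60))
E
```

```text
(383, 270) [ 17 116 197]
(300, 277) [105 196 168]
(270, 230) [ 22  28 235]
(299, 240) [ 20  35 235]
(322, 241) [15 24 43]
(316, 246) [ 10 203  49]
(330, 290) [ 12  23 167]
(165, 275) [ 21  20 215]
(140, 275) [ 21  31 115]
(250, 240) [25 36 43]
(345, 190) [ 22  30 197]
(387, 190) [18 30 42]
cap (299.3979370249728, 276.3132464712269) 307.0 [415.44131411 -95.00382083 182.        ] ((299.3676452636719, 276.26470947265625), 10.393792152404785)
scene cap (244.53142857142856, 149.90571428571428) tri [416.0002136  -96.60073022 168.00095993]
mat ((443.2813720703125, -329.61541748046875), (234.8807830810547, 175.13720703125), 4.394656181335449)
long ((511.56427001953125, -39.99079895019531), (115.15727233886719, 60.18106460571289), 0.15715718269348145) (275.50339460175525, 241.9036264282166)
small ((496.5178527832031, -101.26332092285156), (40.01476287841797, 64.1646957397461), 89.79106140136719) (298.47162613257035, 248.92370052455888)
amber (320.50881057268725, 243.27753303964758) ((509.0529479980469, -157.20700073242188), (42.26069641113281, 46.65049743652344), 44.65697479248047)
```

View pics/b_wide.png

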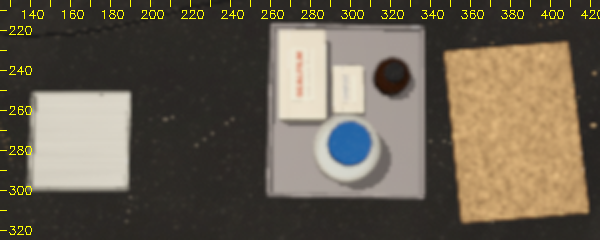

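```bash
python3 - <<'E'
from meas import *
t=load("top");s=load("scene")
R=np.array(t["R"]);print("cam",-R.T@np.array(t["t"]))
c=blob(t,(0,0,20),(180,100,75),(312,230,330,247)); print("amber cap top",cen(c),cv2.contourArea(c),ray(t,*cen(c),87))
c=blob(s,(0,0,0),(180,255,90),(226,185,246,197)); print("amber cap scene",cen(c),"tri",tri(t,cen(blob(t,(0,0,20),(180,100,75),(312,230,330,247))),s,cen(c)))
c=blob(t,(8,90,90),(30,255,255),(335,215,430,325)); r=rect(t,c,3); print("mat corners",cv2.boxPoints(r).round().tolist())
M=np.array([[.997,.077],[.0,0]]);
c=blob(t,(0,0,140),(60,80,255),(125,235,205,315)); print("steel",rect(t,c,10),cen(c))
c=blob(t,(0,0,100),(180,60,255),(250,210,345,310)); print("stor",rect(t,c,18))
c=blob(t,(0,0,120),(60,90,255),(330,170,365,202)); print("timer",rect(t,c,20))
c=blob(t,(0,0,120),(60,90,255),(372,176,402,203)); print("tape",rect(t,c,12))
for X in [(416,-96,182),(416,-96,156),(509,-157,87),(512,-40,62),(496,-101,32)]: print(X,proj(t,X),proj(s,X))
E
```

```text
cam [ 347.99258567  -32.80414728 1335.6992709 ]
amber cap top (321.963503649635, 240.4428223844282) 68.5 [ 512.14847507 -158.39931448   87.        ]
amber cap scene (233.28169014084506, 191.1056338028169) tri [ 511.91193266 -161.62489973   82.67882423]
mat corners [[319.0, -251.0], [333.0, -426.0], [567.0, -408.0], [554.0, -233.0]]
steel ((429.4074401855469, 255.6949005126953), (127.20067596435547, 131.22842407226562), 0.07209514081478119) (164.5513100436681, 275.0245997088791)
stor ((470.48382568359375, -100.2470474243164), (209.7313995361328, 233.0609130859375), 89.04852294921875)
timer ((674.6803588867188, -237.22027587890625), (68.61354064941406, 68.319091796875), 82.45033264160156)
tape ((665.8519897460938, -348.2793273925781), (61.177886962890625, 63.00618362426758), 88.08949279785156)
(416, -96, 182) [299.82393718 276.07208222] [244.86148671 145.42347829]
(416, -96, 156) [299.23030806 276.71922188] [245.14629013 153.67241668]
(509, -157, 87) [321.4341229  241.66607634] [235.49769722 189.11740426]
(512, -40, 62) [275.5297484  241.67377653] [274.03436649 191.35307248]
(496, -101, 32) [298.4336114  249.14058228] [253.07536262 201.59023968]
```

```bash
python3 -m inch '[1,-2,-0.5,-1.2,0,1.5,0, 1,-5,-1,-3,0,3,0, 1,-9,-1.7,-5.1,0,5,0, 1,-13,-2.5,-7.3,0,7.5,0, 1,-17,-3.3,-9.6,0,10,0, 1,-21,-4,-11.9,0,12,0, 1,-24,-4.5,-13.5,0,14,0, 1,-26,-4.9,-14.7,0,14.8,0, 1,-26,-4.9,-14.7,0,14.8,0, 1,-26,-4.9,-14.7,0,14.8,0]'
cat > st.py <<'E'
import numpy as np,sys
from cell import ctrl
from scipy.spatial.transform import Rotation as Ro
s=ctrl.read_state();R=Ro.from_euler('xyz',s["tool_rot"]).as_matrix()
print(round(s["clock"],2),s["eef_pos"].round(1) if hasattr(s["eef_pos"],'round') else s["eef_pos"],np.round(s["tool_rot"],4),np.round(s["force"],1),round(s["width"],1),"q",np.round(s["qpos"],2))
if len(sys.argv)>3:
    g=np.array(list(map(float,sys.argv[1:4])));print("tool shift cm",(R.T@(g-np.array(s["eef_pos"]))/10).round(2))
    want=Ro.from_euler('xyz',[-np.pi/2,0,-np.pi]).as_matrix();print("turn deg",np.degrees(Ro.from_matrix(R.T@want).as_rotvec()).round(2))
E
python3 st.py 416 -96 260
```

```text
clock: 1.1
eef_pos: [379.4, -420.0, 280.1]
tool_rot: [-1.571, -0.001, -3.141]
force: [-0.4, 0.5, 0.1]
width: 85.3
1.1 [ 379.4 -420.   280.1] [-1.5707e+00 -8.0000e-04 -3.1409e+00] [-0.4  0.5  0.1] 85.3 q [ 0.72  0.46  0.1   1.7  -0.05  0.99 -0.73]
tool shift cm [ -3.68   2.   -32.4 ]
turn deg [-0.01  0.04  0.05]
```

```bash
python3 -m inch '[1,-0.5,0.2,-2,0,0,0, 1,-1,0.5,-5.5,0,0,0, 1,-1.5,0.8,-9,0,0,0, 1,-2,1,-13,0,0,0, 1,-2.4,1.2,-17,0,0,0, 1,-2.8,1.5,-21,0,0,0, 1,-3.2,1.8,-25,0,0,0, 1,-3.5,2,-29,0,0,0, 1,-3.7,2,-32,0,0,0, 1,-3.7,2,-32.4,0,0,0, 1,-3.7,2,-32.4,0,0,0, 1,-3.7,2,-32.4,0,0,0]'
python3 st.py 416 -96 155
python3 - <<'E'
from h import *
d=grab("scene");crop(d,180,90,320,230,4,"c_s.png")
d=grab("top");crop(d,235,200,345,330,4,"c_t.png")
E
```

```text
clock: 2.3
eef_pos: [416.6, -98.3, 260.3]
tool_rot: [-1.57, -0.0, 3.138]
force: [-0.4, -0.1, 0.1]
width: 85.3
2.3 [416.6 -98.3 260.3] [-1.5698e+00 -1.0000e-04  3.1379e+00] [-0.4 -0.1  0.1] 85.3 q [ 0.15  0.27  0.02  2.06 -0.    0.81 -1.4 ]
tool shift cm [ 0.06 10.53 -0.24]
turn deg [-0.06 -0.21  0.01]
```

View pics/c_s.png

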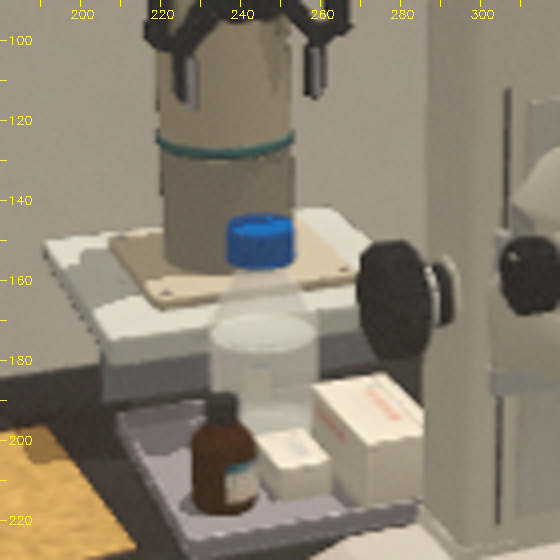

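View pics/c_t.png

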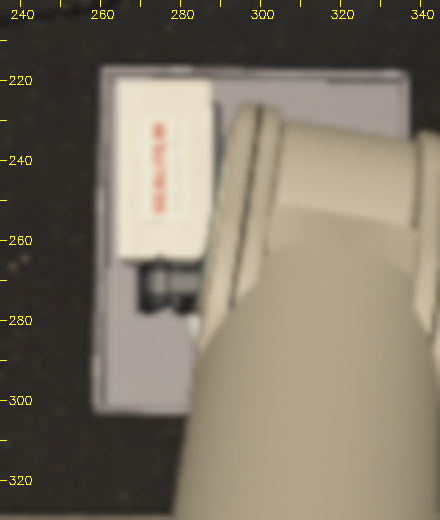

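```bash
python3 -m inch '[1,0,0.5,-0.1,0,0,0, 1,0,2,-0.2,0,0,0, 1,0,4,-0.2,0,0,0, 1,0,6,-0.2,0,0,0, 1,0,8,-0.2,0,0,0, 1,0,9.4,-0.2,0,0,0, 1,0,10.3,-0.2,0,0,0, 1,0,10.5,-0.2,0,0,0, 1,0,10.5,-0.2,0,0,0, 1,0,10.5,-0.2,0,0,0]'; python3 - <<'E'
from h import *
d=grab("scene");crop(d,180,90,320,230,4,"d_s.png")
E
```

```text
clock: 3.4
eef_pos: [417.3, -94.3, 155.8]
tool_rot: [-1.571, 0.001, 3.141]
force: [0.1, 1.2, -0.2]
width: 85.1
```

View pics/d_s.png

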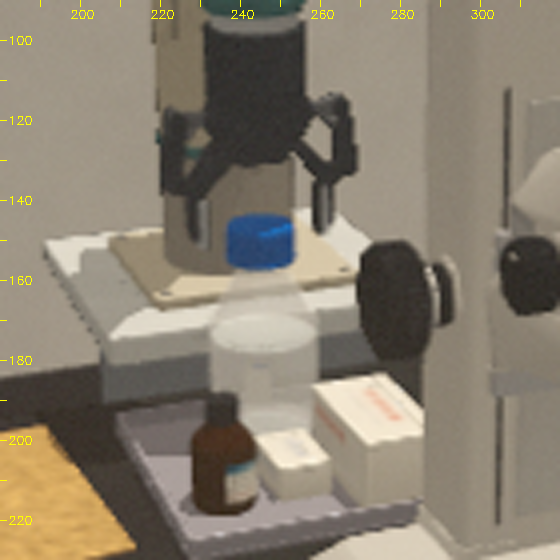

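The fingers straddle the cap (columns 237–253) about evenly. I'll go 3 mm lower and close.

```bash
python3 -m inch '[1,0,0.3,0.1,0,0,0, 0.5,0,0.3,0.1,0,0,0, 0.3,0,0.3,0.1,0,0,0, 0.3,0,0.3,0.1,0,0,0, 0.3,0,0.3,0.1,0,0,0, 0.3,0,0.3,0.1,0,0,0, 0.3,0,0.3,0.1,0,0,0, 0.3,0,0.3,0.1,0,0,0, 0.3,0,0.3,0.1,0,0,0, 0.3,0,0.3,0.1,0,0,0]'
```

```text
clock: 4.45
eef_pos: [417.1, -95.4, 153.1]
tool_rot: [-1.57, 0.001, 3.141]
force: [-1.6, -0.4, 8.6]
width: 50.4
```

```bash
python3 -m inch '[0.3,0,-0.2,0,0,0,0, 0.3,0,-0.5,0,0,0,0, 0.3,0,-1,0,0,0,0, 0.3,0,-2,0,0,0,0, 0.3,0,-3,0,0,0,0, 0.3,0,-4,0,0,0,0, 0.3,0,-5,0,0,0,0, 0.3,0,-6,0,0,0,0, 0.3,0,-6.5,0,0,0,0, 0.3,0,-6.5,0,0,0,0]'; python3 - <<'E'
from h import *
d=grab("scene");crop(d,180,70,320,230,4,"e_s.png")
E
```

```text
clock: 5.45
eef_pos: [417.4, -95.2, 218.2]
tool_rot: [-1.57, 0.002, 3.141]
force: [0.1, -0.9, -7.0]
width: 50.4
```

View pics/e_s.png

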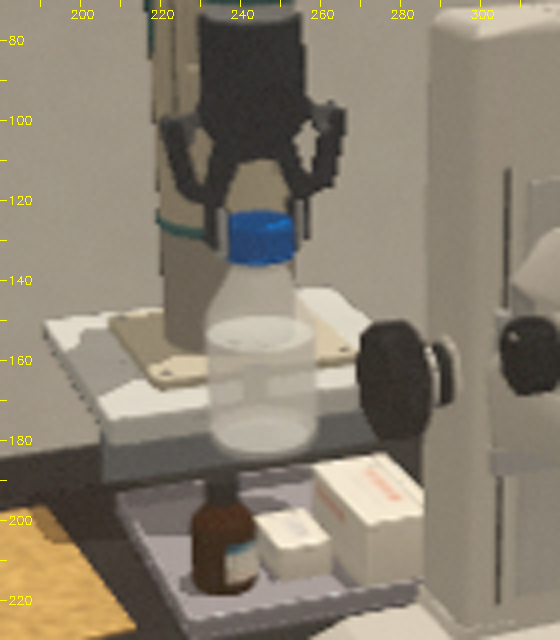

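```bash
python3 -m inch '[0.3,0,0,0.5,0,0,0, 0.3,0,0,2,0,0,0, 0.3,0,0,4,0,0,0, 0.3,0,0,6.5,0,0,0, 0.3,0,0,9,0,0,0, 0.3,0,0,11.5,0,0,0, 0.3,0,0,14,0,0,0, 0.3,-1,0,16,0,0,0, 0.3,-2.5,0,18,0,0,0, 0.3,-4,0,20,0,0,0, 0.3,-6,0,21.5,0,0,0, 0.3,-7.5,0,22.5,0,0,0]' && python3 -m inch '[0.3,-1,0,0.3,0,0,0, 0.3,-1.4,0,0.5,0,0,0, 0.3,-1.6,0,0.5,0,0,0, 0.3,-1.6,0,0.5,0,0,0, 0.3,-1.6,0.5,0.5,0,0,0, 0.3,-1.6,1.5,0.5,0,0,0, 0.3,-1.6,3,0.5,0,0,0, 0.3,-1.6,4,0.5,0,0,0, 0.3,-1.6,5,0.5,0,0,0, 0.3,-1.6,5.5,0.5,0,0,0, 0.3,-1.6,5.8,0.5,0,0,0, 0.3,-1.6,5.8,0.5,0,0,0]'; python3 st.py 508 -325 152
```

```text
clock: 6.7
eef_pos: [492.1, -322.0, 216.2]
tool_rot: [-1.571, -0.001, 3.14]
force: [0.8, -0.2, -6.6]
width: 50.2
clock: 7.9
eef_pos: [507.7, -325.1, 159.1]
tool_rot: [-1.571, -0.0, 3.141]
force: [-0.1, -0.3, -5.9]
width: 50.2
7.9 [ 507.7 -325.1  159.1] [-1.5709e+00 -2.0000e-04  3.1411e+00] [-0.1 -0.3 -5.9] 50.2 q [ 0.5   0.65  0.03  1.73 -0.03  0.77 -1.02]
tool shift cm [-0.03  0.71 -0.01]
turn deg [ 0.01 -0.03  0.01]
```

Lowering slowly until contact.

```bash
python3 -m inch '[0.3,0,0.1,0,0,0,0, 0.3,0,0.2,0,0,0,0, 0.3,0,0.3,0,0,0,0, 0.3,0,0.4,0,0,0,0, 0.3,0,0.45,0,0,0,0, 0.3,0,0.5,0,0,0,0, 0.3,0,0.55,0,0,0,0, 0.3,0,0.6,0,0,0,0, 0.3,0,0.65,0,0,0,0, 0.3,0,0.65,0,0,0,0]'; python3 st.py 508 -325 152
```

```text
clock: 8.9
eef_pos: [507.7, -325.1, 152.7]
tool_rot: [-1.571, -0.0, 3.141]
force: [0.4, 0.2, -6.4]
width: 50.7
8.9 [ 507.7 -325.1  152.7] [-1.5709e+00 -1.0000e-04  3.1410e+00] [ 0.4  0.2 -6.4] 50.7 q [ 0.5   0.65  0.03  1.73 -0.03  0.76 -1.02]
tool shift cm [-0.03  0.07 -0.01]
turn deg [ 0.01 -0.03  0.01]
```

```bash
python3 -m inch '[0.3,0,0.05,0,0,0,0, 0.3,0,0.1,0,0,0,0, 0.3,0,0.15,0,0,0,0, 0.3,0,0.2,0,0,0,0, 0.3,0,0.2,0,0,0,0]'; python3 - <<'E'
from h import *
d=grab("scene");crop(d,130,90,290,240,4,"f_s.png")
E
```

```text
clock: 9.4
eef_pos: [508.3, -325.4, 152.3]
tool_rot: [-1.57, 0.002, 3.141]
force: [-2.0, 1.2, 6.2]
width: 50.1
```

View pics/f_s.png

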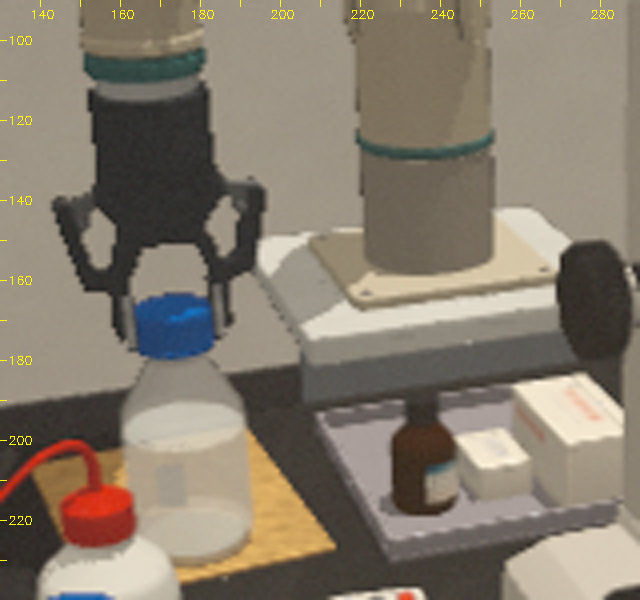

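```bash
python3 -m inch '[0.6,0,0,0,0,0,0, 0.9,0,0,0,0,0,0, 1,0,0,0,0,0,0, 1,0,0,0,0,0,0, 1,0,0,0,0,0,0, 1,0,-0.5,0,0,0,0, 1,0,-2,0,0,0,0, 1,0,-4,0,0,0,0, 1,0,-6.5,0,0,0,0, 1,0,-9,0,0,0,0, 1,0,-10.5,0,0,0,0, 1,0,-10.5,0,0,0,0]'; python3 st.py 511 -159 130
```

```text
clock: 10.65
eef_pos: [509.1, -326.1, 258.5]
tool_rot: [-1.568, 0.005, 3.141]
force: [0.5, -0.2, -0.3]
width: 85.4
10.65 [ 509.1 -326.1  258.5] [-1.568   0.0047  3.141 ] [ 0.5 -0.2 -0.3] 85.4 q [ 0.5   0.53  0.04  1.62 -0.02  0.98 -1.03]
tool shift cm [ -0.12  12.81 -16.74]
turn deg [-0.16 -0.04 -0.27]
```

```bash
python3 -m inch '[1,0,0,-1,0,0,0, 1,0,0,-4,0,0,0, 1,0,0,-7.5,0,0,0, 1,0,0,-11,0,0,0, 1,-0.1,0,-14,0,0,0, 1,-0.2,0.5,-16,0,0,0, 1,-0.2,3,-16.7,0,0,0, 1,-0.2,6,-16.7,0,0,0, 0.8,-0.2,9,-16.7,0,0,0, 0.7,-0.2,11.5,-16.7,0,0,0, 0.7,-0.2,12.8,-16.7,0,0,0, 0.7,-0.2,12.8,-16.7,0,0,0]'; python3 st.py 511 -159 69;python3 - <<'E'
from h import *
d=grab("scene");crop(d,180,90,320,230,4,"g_s.png")
d=grab("top");crop(d,245,205,425,325,4,"g_t.png")
E
```

```text
clock: 11.85
eef_pos: [507.2, -156.6, 124.9]
tool_rot: [-1.573, -0.007, -3.141]
force: [-0.0, -0.1, 1.2]
width: 59.9
11.85 [ 507.2 -156.6  124.9] [-1.5729 -0.0066 -3.1414] [-0.  -0.1  1.2] 59.9 q [ 0.24  0.61  0.01  1.94 -0.02  0.59 -1.31]
tool shift cm [-0.42  5.59  0.25]
turn deg [0.12 0.01 0.38]
```

View pics/g_s.png

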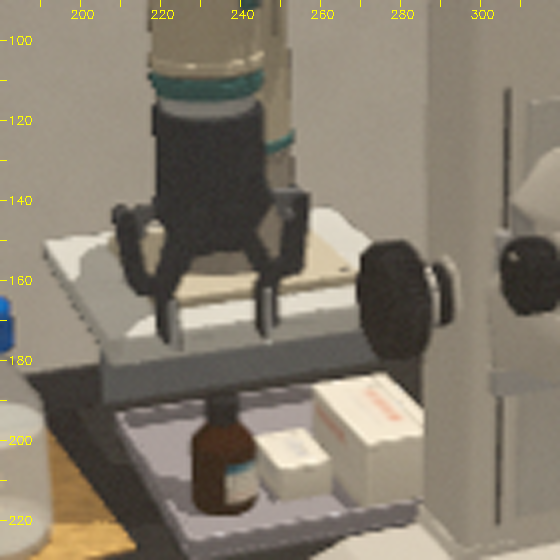

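View pics/g_t.png

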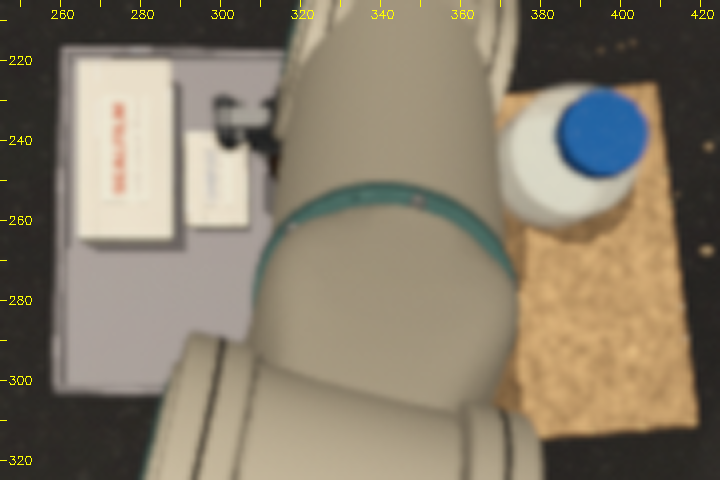

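```bash
python3 -m inch '[0.7,-0.2,0.3,0.1,0,0,0, 0.7,-0.3,1.5,0.15,0,0,0, 0.7,-0.3,3,0.15,0,0,0, 0.7,-0.3,4.5,0.15,0,0,0, 0.7,-0.3,5.4,0.15,0,0,0, 0.7,-0.3,5.5,0.15,0,0,0, 0.7,-0.3,5.5,0.15,0,0,0]'; python3 st.py 511 -159 69;python3 - <<'E'
from h import *
d=grab("scene");crop(d,180,90,320,230,4,"h_s.png")
E
```

```text
clock: 12.65
eef_pos: [512.9, -159.7, 72.8]
tool_rot: [-1.571, -0.0, 3.141]
force: [-0.0, -0.1, 0.6]
width: 59.6
12.65 [ 512.9 -159.7   72.8] [-1.5708 -0.      3.141 ] [-0.  -0.1  0.6] 59.6 q [ 0.24  0.7   0.01  1.96 -0.02  0.47 -1.31]
tool shift cm [ 0.19  0.38 -0.07]
turn deg [ 0.   -0.03  0.  ]
```

View pics/h_s.png

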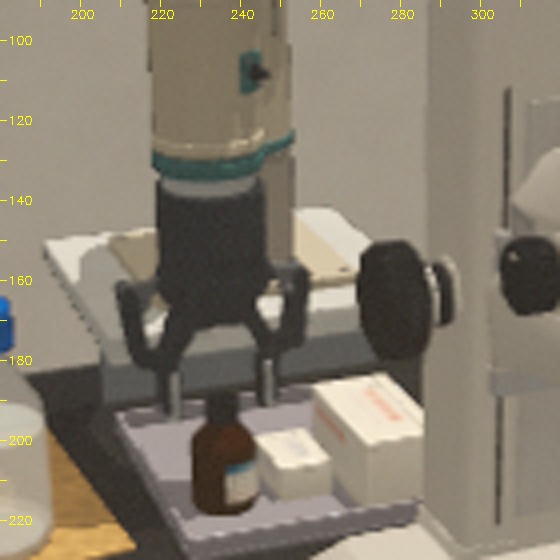

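```bash
python3 -m inch '[0.7,0.1,0.3,0,0,0,0, 0.7,0.1,0.4,0,0,0,0, 0.3,0.1,0.4,0,0,0,0, 0,0.1,0.4,0,0,0,0, 0,0.1,0.4,0,0,0,0, 0,0.1,0.4,0,0,0,0, 0,0.1,0.4,0,0,0,0, 0,0.1,0.4,0,0,0,0, 0,0.1,0.4,0,0,0,0, 0,0.1,0.4,0,0,0,0, 0,0.1,0.4,0,0,0,0]'; python3 st.py
```

```text
clock: 13.8
eef_pos: [512.1, -158.9, 69.3]
tool_rot: [-1.572, 0.0, -3.142]
force: [0.0, 3.0, 5.1]
width: 25.6
13.8 [ 512.1 -158.9   69.3] [-1.5716e+00  5.0000e-04 -3.1415e+00] [0.  3.  5.1] 25.6 q [ 0.24  0.71  0.01  1.97 -0.02  0.46 -1.31]
```

```bash
python3 -m inch '[0,0,-0.3,0,0,0,0, 0,0,-1,0,0,0,0, 0,0,-2.5,0,0,0,0, 0,0,-4.5,0,0,0,0, 0,0.5,-6,0,0,0,0, 0,2,-6.5,1,0,0,0, 0,4,-6.5,3,0,0,0, 0,6.5,-6.5,5,0,0,0, 0,9,-6.5,7.5,0,0,0, 0,11,-6.5,10,0,0,0, 0,11.7,-6.5,12,0,0,0, 0,11.7,-6.5,12.7,0,0,0]'; python3 - <<'E'
from h import *
d=grab("scene");crop(d,120,90,300,240,4,"i_s.png")
E
python3 st.py 395 -286 69
```

```text
clock: 15.0
eef_pos: [391.2, -289.4, 133.7]
tool_rot: [-1.57, -0.002, 3.135]
force: [0.2, -0.2, -1.2]
width: 25.7
15.05 [ 392.9 -289.5  133.8] [-1.5695e+00 -5.0000e-04  3.1362e+00] [ 0.8 -1.7 -0.6] 25.2 q [ 0.59  0.55 -0.01  2.06  0.02  0.53 -1.02]
tool shift cm [-0.21  6.48 -0.35]
turn deg [-0.07 -0.31  0.03]
```

View pics/i_s.png

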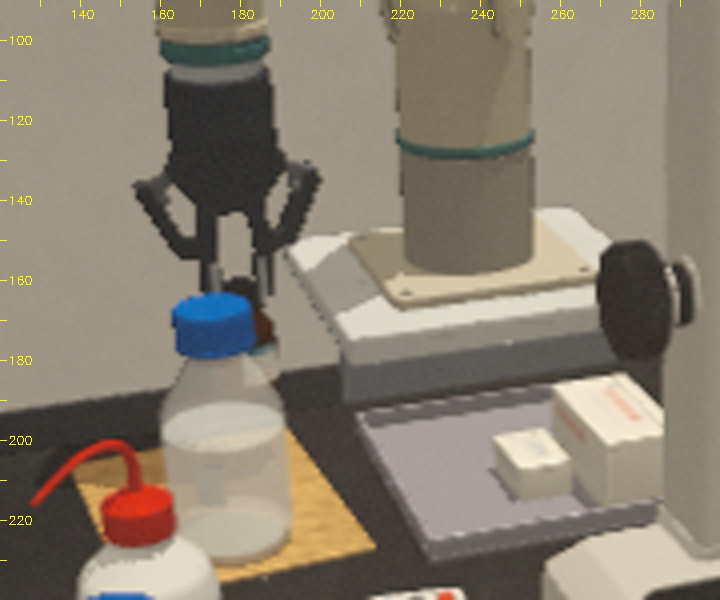

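```bash
python3 -m inch '[0,0,0,0,0,0,0, 0,0,0.5,0,0,0,0, 0,0,2,0,0,0,0, 0,0,3.5,0,0,0,0, 0,0,4.8,0,0,0,0, 0,0,5.5,0,0,0,0, 0,0,5.9,0,0,0,0, 0,0,6.1,0,0,0,0, 0,0,6.2,0,0,0,0, 0,0,6.3,0,0,0,0, 0,0,6.4,0,0,0,0, 0,0,6.4,0,0,0,0]'; python3 st.py 395 -286 69
```

```text
clock: 16.25
eef_pos: [394.9, -286.7, 70.0]
tool_rot: [-1.571, 0.0, 3.141]
force: [-0.4, -0.3, -0.6]
width: 25.3
16.25 [ 394.9 -286.7   70. ] [-1.5706e+00  4.0000e-04  3.1410e+00] [-0.4 -0.3 -0.6] 25.3 q [ 0.58  0.67 -0.01  2.1   0.02  0.38 -1.02]
tool shift cm [-0.01  0.1  -0.07]
turn deg [-0.01 -0.03 -0.02]
```

```bash
python3 -m inch '[0,0,0.05,0,0,0,0, 0,0,0.1,0,0,0,0, 0,0,0.15,0,0,0,0, 0,0,0.2,0,0,0,0, 0,0,0.2,0,0,0,0]'
```

```text
clock: 16.75
eef_pos: [395.0, -286.7, 68.2]
tool_rot: [-1.57, 0.001, 3.141]
force: [-0.7, 0.8, 3.9]
width: 25.3
```

```bash
python3 -m inch '[0.3,0,0,0,0,0,0, 0.6,0,0,0,0,0,0, 0.7,0,0,0,0,0,0, 0.7,0,0,0,0,0,0, 0.7,0,-0.5,0,0,0,0, 0.7,0,-2,0,0,0,0, 0.7,0,-4,0,0,0,0, 1,0,-6.5,0,0,0,0, 1,0,-7.5,-1,0,0,0, 1,-0.5,-7.5,-4,0,0,0, 1,-2,-7.5,-7,0,0,0, 1,-4,-7.5,-10.5,0,0,0]' && python3 -m inch '[1,-2,0,-3.5,0,0,0, 1,-4,0,-7,0,0,0, 1,-6,0,-10,0,0,0, 1,-7.5,0,-12.5,0,0,0, 1,-7.7,0,-14,0,0,0, 1,-7.7,0,-14.2,0,0,0, 1,-7.7,0,-14.2,0,0,0, 1,-7.7,0,-14.2,0,0,0]';  python3 st.py 512 -40 37;python3 - <<'E'
from h import *
d=grab("scene");crop(d,120,90,300,240,4,"j_s.png")
d=grab("top");crop(d,245,205,425,325,4,"j_t.png")
E
```

```text
clock: 17.95
eef_pos: [434.0, -180.7, 142.8]
tool_rot: [-1.571, -0.001, 3.139]
force: [0.7, 0.1, 0.2]
width: 85.8
clock: 18.75
eef_pos: [511.1, -40.9, 142.7]
tool_rot: [-1.57, -0.001, 3.14]
force: [-0.7, 0.3, 0.1]
width: 85.5
18.75 [511.1 -40.9 142.7] [-1.5701e+00 -8.0000e-04  3.1395e+00] [-0.7  0.3  0.1] 85.5 q [ 0.    0.56  0.03  1.99 -0.03  0.59 -1.52]
tool shift cm [-0.1  10.57 -0.1 ]
turn deg [-0.04 -0.12  0.05]
```

View pics/j_s.png

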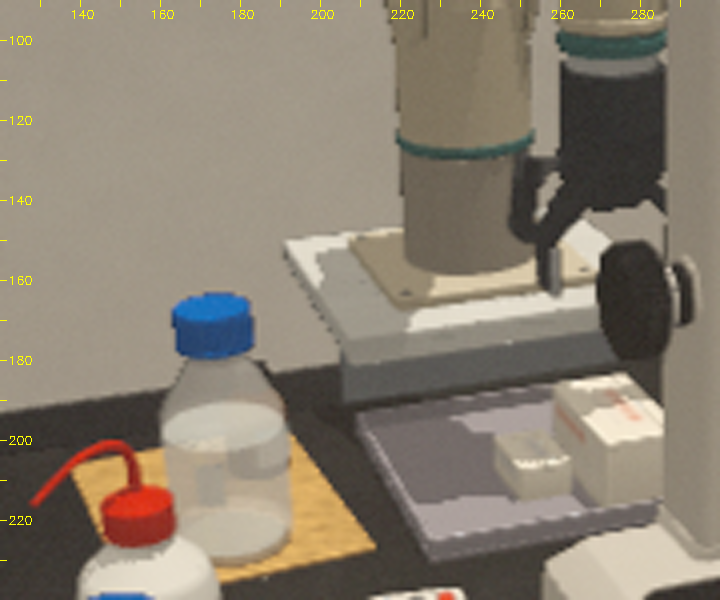

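View pics/j_t.png

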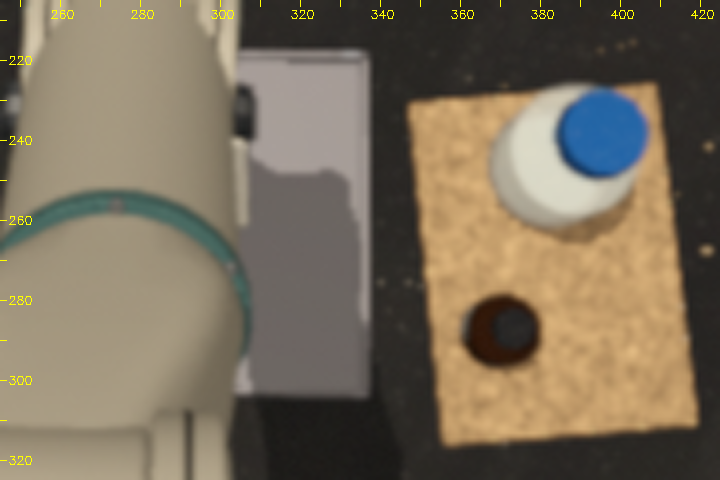

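```bash
python3 -m inch '[1,-0.1,0.5,0,0,0,0, 1,-0.1,2,0,0,0,0, 1,-0.1,4.5,0,0,0,0, 1,-0.1,7,0,0,0,0, 1,-0.1,8.5,0,0,0,0, 1,-0.1,9.5,0,0,0,0, 1,-0.1,10.2,0,0,0,0, 1,-0.1,10.5,0,0,0,0, 1,-0.1,10.5,0,0,0,0, 1,-0.1,10.5,0,0,0,0]'; python3 st.py 512 -40 37
```

```text
clock: 19.85
eef_pos: [513.3, -39.7, 38.4]
tool_rot: [-1.571, 0.001, 3.141]
force: [-0.8, 1.4, -0.1]
width: 85.3
19.85 [513.3 -39.7  38.4] [-1.5707e+00  1.1000e-03  3.1410e+00] [-0.8  1.4 -0.1] 85.3 q [ 0.01  0.75  0.02  2.04 -0.03  0.36 -1.51]
tool shift cm [0.13 0.14 0.03]
turn deg [-0.   -0.03 -0.06]
```

No contact force, so I'm closing.

```bash
python3 -m inch '[0.7,0,0,0,0,0,0, 0.5,0,0,0,0,0,0, 0.4,0,0,0,0,0,0, 0.4,0,0,0,0,0,0, 0.4,0,0,0,0,0,0, 0.4,0,0,0,0,0,0, 0.4,0,0,0,0,0,0, 0.4,0,0,0,0,0,0]'; python3 st.py
python3 - <<'E'
from h import *
d=grab("scene");crop(d,200,90,320,230,4,"k_s.png")
E
```

```text
clock: 20.65
eef_pos: [513.3, -39.7, 38.7]
tool_rot: [-1.571, 0.001, 3.141]
force: [0.4, -0.1, 5.8]
width: 58.9
20.65 [513.3 -39.7  38.7] [-1.5707e+00  1.2000e-03  3.1411e+00] [ 0.4 -0.1  5.8] 58.9 q [ 0.01  0.75  0.02  2.04 -0.03  0.36 -1.51]
```

View pics/k_s.png

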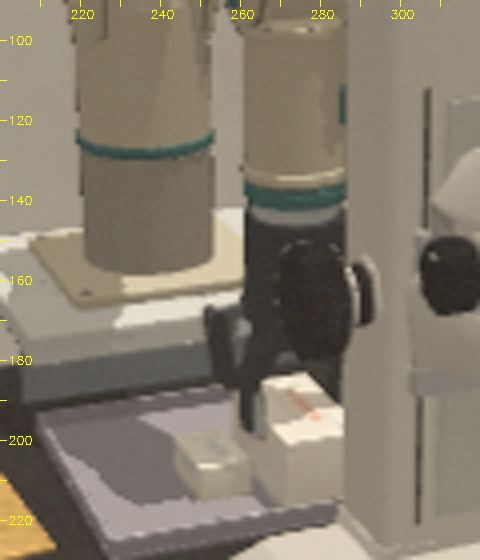

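```bash
python3 -m inch '[0.4,0,-0.3,0,0,0,0, 0.4,0,-1,0,0,0,0, 0.4,0,-2.5,0,0,0,0, 0.4,0,-4.5,0,0,0,0, 0.4,0,-6.5,0,0,0,0, 0.4,0,-8.5,0,0,0,0, 0.4,0,-10,0.2,0,0,0, 0.4,0.7,-10.5,1,0,0,0, 0.4,2,-10.5,3,0,0,0, 0.4,3.8,-10.5,5.5,0,0,0, 0.4,5.8,-10.5,8.5,0,0,0, 0.4,7.5,-10.5,11,0,0,0]' && python3 -m inch '[0.4,2,0,2.8,0,0,0, 0.4,3.7,0,5,0,0,0, 0.4,4.6,0,7,0,0,0, 0.4,5,0,9.5,0,0,0, 0.4,5,0,12.5,0,0,0, 0.4,4.8,0,15.5,0,0,0, 0.4,4.5,0,18.5,0,0,0, 0.4,4.3,0,21,0,0,0, 0.4,4.3,0,22.3,0,0,0, 0.4,4.3,0,22.8,0,0,0, 0.4,4.3,0,22.8,0,0,0]'; python3 st.py 395 -378 38;python3 - <<'E'
from h import *
d=grab("scene");crop(d,120,90,300,240,4,"l_s.png")
E
```

```text
clock: 21.9
eef_pos: [435.3, -151.3, 142.5]
tool_rot: [-1.571, -0.002, 3.14]
force: [-0.0, -0.3, -2.1]
width: 58.4
clock: 23.0
eef_pos: [393.9, -377.1, 142.4]
tool_rot: [-1.572, -0.001, 3.141]
force: [-0.0, -0.1, -2.1]
width: 58.6
23.0 [ 393.9 -377.1  142.4] [-1.5720e+00 -1.0000e-03  3.1405e+00] [-0.  -0.1 -2.1] 58.6 q [ 0.73  0.6  -0.03  1.9   0.03  0.65 -0.89]
tool shift cm [-0.12 10.44  0.11]
turn deg [ 0.07 -0.06  0.06]
```

View pics/l_s.png

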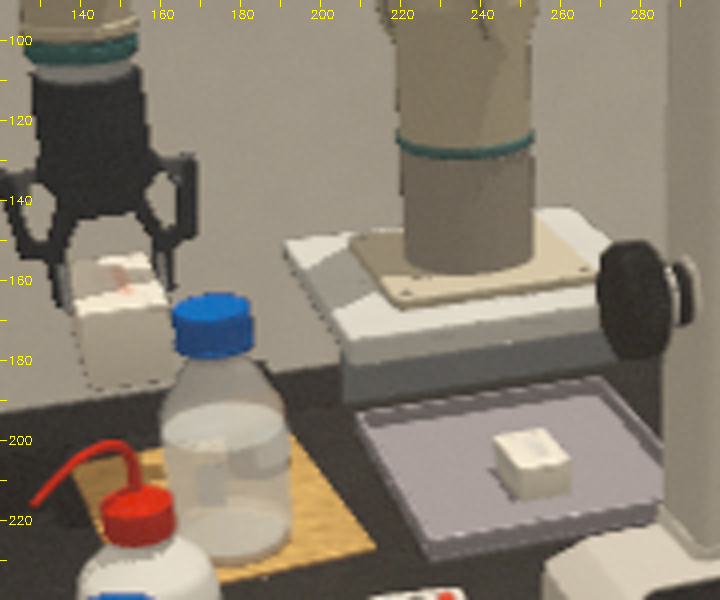

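```bash
python3 -m inch '[0.4,0,0.5,0,0,0,0, 0.4,0,2,0,0,0,0, 0.4,0,4,0,0,0,0, 0.4,0,6,0,0,0,0, 0.4,0,8,0,0,0,0, 0.4,0,9.3,0,0,0,0, 0.4,0,9.8,0,0,0,0, 0.4,0,10.1,0,0,0,0, 0.4,0,10.3,0,0,0,0, 0.4,0,10.4,0,0,0,0, 0.4,0,10.5,0,0,0,0, 0.4,0,10.5,0,0,0,0]'; python3 st.py 395 -378 38
```

```text
clock: 24.25
eef_pos: [394.9, -377.7, 38.1]
tool_rot: [-1.57, 0.0, 3.141]
force: [-0.8, 0.1, -1.3]
width: 58.6
24.25 [ 394.9 -377.7   38.1] [-1.5704e+00  5.0000e-04  3.1411e+00] [-0.8  0.1 -1.3] 58.6 q [ 0.73  0.77 -0.02  1.95  0.04  0.42 -0.89]
tool shift cm [-0.01  0.01  0.03]
turn deg [-0.02 -0.03 -0.03]
```

```bash
python3 -m inch '[0.4,0,0.05,0,0,0,0, 0.4,0,0.1,0,0,0,0, 0.4,0,0.15,0,0,0,0, 0.4,0,0.15,0,0,0,0]'; python3 -m inch '[0.7,0,0,0,0,0,0, 0.9,0,0,0,0,0,0, 0.9,0,0,0,0,0,0, 0.9,0,0,0,0,0,0, 0.9,0,-0.5,0,0,0,0, 0.9,0,-2,0,0,0,0, 0.9,0,-4,0,0,0,0, 0.9,0,-6.5,0,0,0,0, 1,0,-9,0,0,0,0, 1,0,-10.5,0,0,0,0, 1,0,-10.5,0,0,0,0]';  python3 st.py 497 -101 120
```

```text
clock: 24.65
eef_pos: [394.9, -377.8, 37.7]
tool_rot: [-1.57, 0.001, 3.141]
force: [-2.3, 1.7, 9.6]
width: 58.9
clock: 25.75
eef_pos: [395.9, -378.7, 143.6]
tool_rot: [-1.568, 0.004, 3.141]
force: [-0.8, 0.8, -0.5]
width: 85.3
25.75 [ 395.9 -378.7  143.6] [-1.5676  0.0036  3.141 ] [-0.8  0.8 -0.5] 85.3 q [ 0.73  0.6  -0.03  1.89  0.03  0.64 -0.89]
tool shift cm [-10.08   2.31 -27.79]
turn deg [-0.18 -0.04 -0.21]
```

```bash
python3 -m inch '[1,0.3,0,-1,0,0,0, 1,0.5,0,-4,0,0,0, 1,0.5,0,-8,0,0,0, 1,0,0,-12,0,0,0, 1,-1,0,-15.5,0,0,0, 1,-3.5,0,-18.5,0,0,0, 1,-6,0,-21.5,0,0,0, 1,-8,0,-24.5,0,0,0, 1,-9.5,0,-26.5,0,0,0, 1,-10.1,0,-27.6,0,0,0, 1,-10.1,0,-27.7,0,0,0, 1,-10.1,0,-27.7,0,0,0]';  python3 st.py 497 -101 8; python3 - <<'E'
from meas import *
s=grab("scene");crop(s,120,90,300,240,4,"m_s.png")
t=grab("top");crop(t,245,205,425,325,4,"m_t.png")
E
```

```text
clock: 26.95
eef_pos: [494.2, -101.4, 140.7]
tool_rot: [-1.57, -0.002, 3.14]
force: [0.3, -1.2, 0.5]
width: 85.4
26.95 [ 494.2 -101.4  140.7] [-1.5703e+00 -2.4000e-03  3.1402e+00] [ 0.3 -1.2  0.5] 85.4 q [ 0.13  0.56  0.02  2.01 -0.02  0.58 -1.41]
tool shift cm [-0.31 13.27 -0.05]
turn deg [-0.03 -0.08  0.14]
```

View pics/m_s.png

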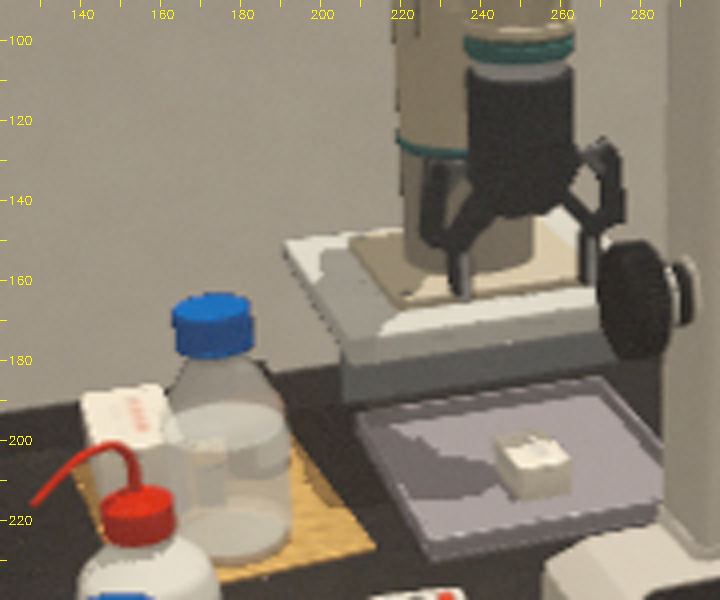

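View pics/m_t.png

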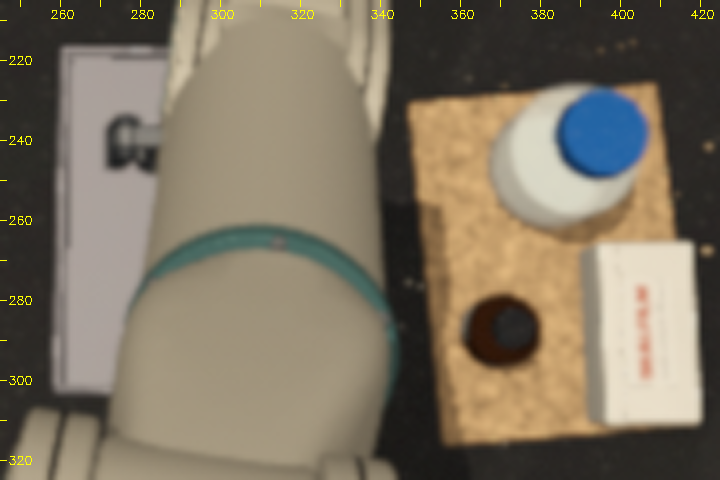

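All three stand clear of each other on the mat and the small carton hasn't moved. I'm lowering onto it.

```bash
python3 -m inch '[0.8,-0.1,0.5,0,0,0,0, 0.8,-0.1,2,0,0,0,0, 0.8,-0.1,4.5,0,0,0,0, 0.8,-0.1,7,0,0,0,0, 0.8,-0.1,9.5,0,0,0,0, 0.8,-0.1,11.5,0,0,0,0, 0.8,-0.1,12.5,0,0,0,0, 0.8,-0.1,13,0,0,0,0, 0.8,-0.1,13.2,0,0,0,0, 0.8,-0.1,13.2,0,0,0,0]'; python3 st.py 497 -101 9;python3 - <<'E'
from meas import *
s=grab("scene");crop(s,200,130,300,240,5,"n_s.png")
E
```

```text
clock: 28.05
eef_pos: [497.2, -100.9, 9.8]
tool_rot: [-1.571, 0.001, 3.141]
force: [0.4, 0.6, 1.4]
width: 68.3
28.05 [ 497.2 -100.9    9.8] [-1.5706e+00  9.0000e-04  3.1407e+00] [0.4 0.6 1.4] 68.3 q [ 0.14  0.8   0.01  2.06 -0.02  0.28 -1.41]
tool shift cm [0.02 0.08 0.01]
turn deg [-0.01 -0.05 -0.05]
```

View pics/n_s.png

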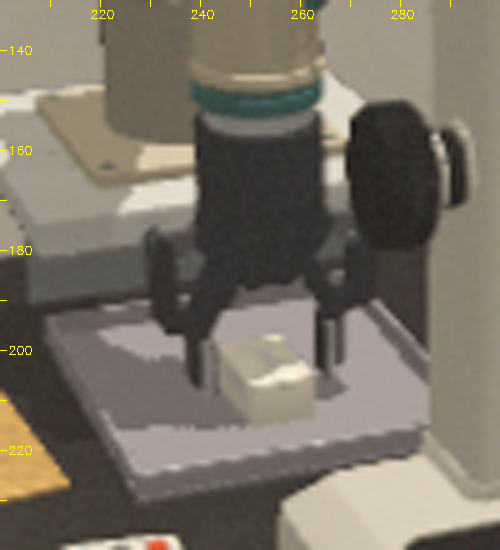

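```bash
python3 -m inch '[0.5,0,0.1,0,0,0,0, 0.2,0,0.1,0,0,0,0, 0.2,0,0.1,0,0,0,0, 0.2,0,0.1,0,0,0,0, 0.2,0,0.1,0,0,0,0, 0.2,0,0.1,0,0,0,0, 0.2,0,0.1,0,0,0,0, 0.2,0,0.1,0,0,0,0]'; python3 -m inch '[0.2,0,-0.3,0,0,0,0, 0.2,0,-1,0,0,0,0, 0.2,0,-2.5,0,0,0,0, 0.2,0,-4.5,0,0,0,0, 0.2,0,-6.5,0,0,0,0, 0.2,0,-8,0,0,0,0, 0.2,0,-8,0,0,0,0]'; python3 st.py 429 256 12
```

```text
clock: 28.9
eef_pos: [497.3, -100.7, 9.1]
tool_rot: [-1.571, 0.001, 3.141]
force: [-0.6, -0.3, 5.2]
width: 38.5
clock: 29.6
eef_pos: [498.3, -101.0, 90.5]
tool_rot: [-1.57, 0.004, 3.141]
force: [-0.3, 0.7, -0.7]
width: 38.8
29.6 [ 498.3 -101.    90.5] [-1.5701  0.0043  3.1409] [-0.3  0.7 -0.7] 38.8 q [ 0.13  0.65  0.01  2.04 -0.02  0.46 -1.41]
tool shift cm [  6.99   7.79 -35.7 ]
turn deg [-0.04 -0.04 -0.25]
```

```bash
python3 -m inch '[0.2,0,0,-1,0,0,0, 0.2,0,0,-4,0,0,0, 0.2,0.3,0,-8,0,0,0, 0.2,0.8,0,-12,0,0,0, 0.2,1.5,0,-16,0,0,0, 0.2,2.5,0,-20,0,0,0, 0.2,3.5,0,-24,0,0,0, 0.2,4.5,0,-28,0,0,0, 0.2,5.5,0,-31.5,0,0,0, 0.2,6.5,0,-34,0,0,0, 0.2,6.9,0,-35.4,0,0,0, 0.2,6.9,0,-35.7,0,0,0]'; python3 -m inch '[0.2,0,0,0,0,0,0, 0.2,0,0.5,0,0,0,0, 0.2,0,2,0,0,0,0, 0.2,0,4,0,0,0,0, 0.2,0,5,0,0,0,0]'; python3 st.py 429.4 255.7 8;python3 - <<'E'
from meas import *
s=grab("scene");crop(s,200,100,400,240,4,"o_s.png")
s=grab("top");crop(s,120,200,240,330,4,"o_t.png")
E
```

```text
clock: 30.8
eef_pos: [425.8, 259.1, 87.3]
tool_rot: [-1.571, -0.002, -3.137]
force: [0.1, -0.1, -0.4]
width: 38.9
clock: 31.3
eef_pos: [427.8, 254.5, 36.9]
tool_rot: [-1.569, -0.002, 3.139]
force: [-0.5, -0.4, -0.5]
width: 39.0
31.3 [427.8 254.5  36.9] [-1.5691e+00 -1.6000e-03  3.1386e+00] [-0.5 -0.4 -0.5] 39.0 q [-0.65  0.74  0.09  2.08 -0.18  0.33 -1.99]
tool shift cm [-0.16  2.88 -0.13]
turn deg [-0.1  -0.17  0.09]
```

View pics/o_t.png

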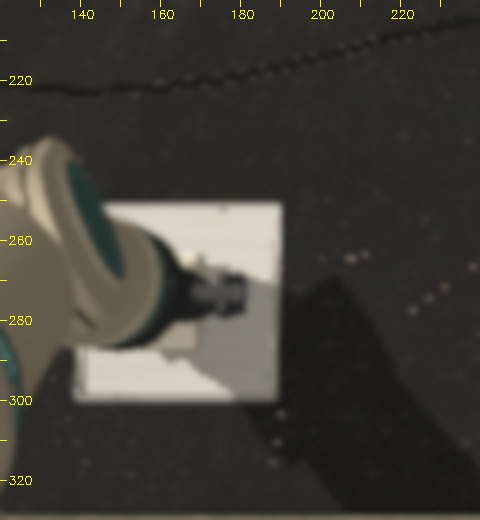

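View pics/o_s.png

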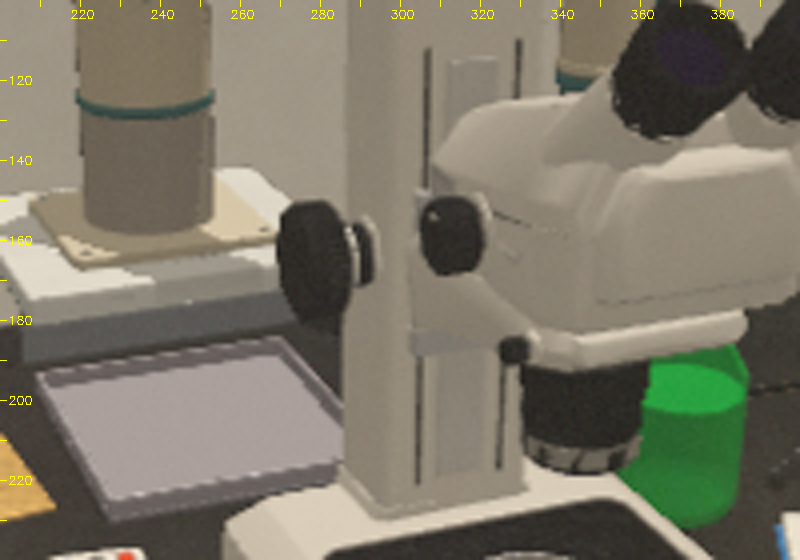

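```bash
python3 -m inch '[0.2,0,0.8,0,0,0,0, 0.2,0,1.6,0,0,0,0, 0.2,0,2.1,0,0,0,0, 0.2,0,2.5,0,0,0,0, 0.2,0,2.7,0,0,0,0, 0.2,0,2.8,0,0,0,0, 0.2,0,2.9,0,0,0,0, 0.2,0,3,0,0,0,0, 0.2,0,3.0,0,0,0,0]';python3 st.py 429.4 255.7 8
```

```text
clock: 32.3
eef_pos: [428.1, 256.4, 8.3]
tool_rot: [-1.571, 0.0, 3.141]
force: [-0.5, -0.3, -0.4]
width: 38.7
32.3 [428.1 256.4   8.3] [-1.5708e+00  1.0000e-04  3.1411e+00] [-0.5 -0.3 -0.4] 38.7 q [-0.64  0.8   0.07  2.09 -0.19  0.26 -1.98]
tool shift cm [-0.13  0.03  0.07]
turn deg [ 0.   -0.03 -0.01]
```

```bash
python3 -m inch '[0.2,0,0.05,0,0,0,0, 0.2,0,0.1,0,0,0,0, 0.2,0,0.1,0,0,0,0, 0.4,0,0.1,0,0,0,0, 0.7,0,0.1,0,0,0,0, 0.7,0,0.1,0,0,0,0, 0.7,0,0.1,0,0,0,0, 0.7,0,-0.5,0,0,0,0, 0.7,0,-2,0,0,0,0, 0.7,0,-4,0,0,0,0, 0.7,0,-7,0,0,0,0, 0.7,0,-10,0,0,0,0]' && python3 -m inch '[1,0,-0.5,3,0,0,0, 1,-0.5,-0.5,7,0,0,0, 1,-1.5,-0.5,11,0,0,0, 1,-2.5,-0.5,15,0,0,0, 1,-3.5,-0.5,19,0,0,0, 1,-4,-0.5,23,0,0,0, 1,-4,-0.5,27,0,0,0, 1,-4,-0.5,29,0,0,0, 1,-4,-0.5,30,0,0,0, 1,-4,-0.5,30,0,0,0]';python3 st.py; python3 - <<'E'
from meas import *
t=grab("top");crop(t,120,205,320,325,4,"p_t.png")
c=blob(t,(0,0,140),(60,80,255),(125,235,205,315)); print("steel",rect(t,c,10))
np.save("/tmp/top1.npy",t,allow_pickle=True)
E
```

```text
clock: 33.5
eef_pos: [427.7, 256.1, 109.4]
tool_rot: [-1.57, -0.001, 3.141]
force: [0.1, 0.3, -0.1]
width: 59.6
clock: 34.5
eef_pos: [467.9, -44.7, 113.5]
tool_rot: [-1.571, 0.0, 3.139]
force: [0.1, 0.2, -0.2]
width: 85.4
34.5 [467.9 -44.7 113.5] [-1.5706e+00  3.0000e-04  3.1387e+00] [ 0.1  0.2 -0.2] 85.4 q [-0.    0.57  0.06  2.12 -0.07  0.45 -1.47]
steel ((429.4074401855469, 255.6949005126953), (127.20067596435547, 131.22842407226562), 0.07209514081478119)
```

View pics/p_t.png

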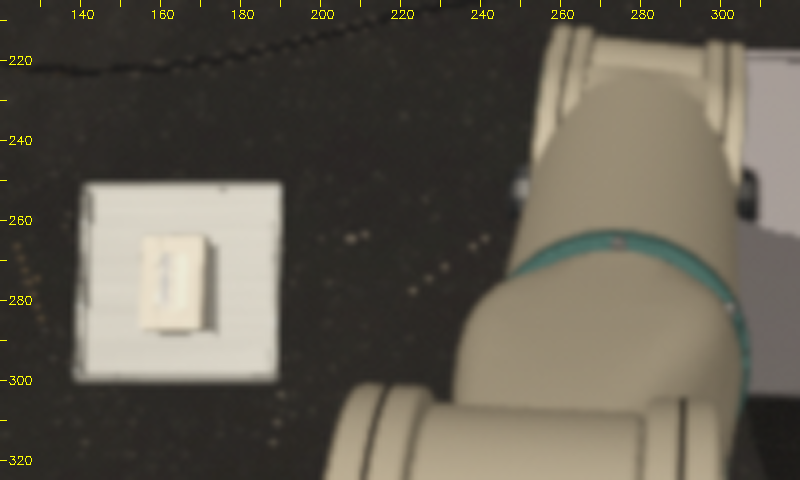

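The small carton lies flat, centred in the steel tray. Next is the amber bottle.

```bash
python3 -m inch '[1,0.2,-1,1,0,0,0, 1,1,-2,4,0,0,0, 1,2.2,-2,8,0,0,0, 1,3.5,-2,12,0,0,0, 1,5,-2,16,0,0,0, 0.8,6.3,-2,20,0,0,0, 0.7,7.1,-2,23,0,0,0, 0.7,7.3,-2,24.1,0,0,0, 0.7,7.3,-2,24.2,0,0,0, 0.7,7.3,-1,24.2,0,0,0, 0.7,7.3,1,24.2,0,0,0, 0.7,7.3,2.5,24.2,0,0,0]'; python3 st.py 395 -286.7 68.2
```

```text
clock: 35.75
eef_pos: [395.6, -282.8, 87.2]
tool_rot: [-1.572, -0.0, -3.138]
force: [-0.6, 0.2, 0.4]
width: 59.6
35.75 [ 395.6 -282.8   87.2] [-1.5724e+00 -2.0000e-04 -3.1380e+00] [-0.6  0.2  0.4] 59.6 q [ 0.56  0.63  0.    2.09 -0.    0.42 -1.  ]
tool shift cm [0.06 1.9  0.39]
turn deg [0.09 0.21 0.01]
```

```bash
python3 -m inch '[0.7,0,0,0,0,0,0, 0.7,0,0,0,0,0,0, 0.7,0,0.5,0,0,0,0]'; python3 st.py 395 -286.7 68.2
```

```text
clock: 36.05
eef_pos: [395.9, -285.2, 84.0]
tool_rot: [-1.57, 0.002, -3.141]
force: [-0.0, 0.0, -0.6]
width: 59.7
36.05 [ 395.9 -285.2   84. ] [-1.5700e+00  1.8000e-03 -3.1406e+00] [-0.   0.  -0.6] 59.7 q [ 0.57  0.64  0.    2.09 -0.    0.41 -1.  ]
tool shift cm [0.09 1.58 0.15]
turn deg [-0.04  0.06 -0.1 ]
```

```bash
python3 -m inch '[0.7,0.1,0.8,0.1,0,0,0, 0.7,0.1,1.4,0.1,0,0,0, 0.7,0.1,1.4,0.1,0,0,0, 0.3,0.1,1.4,0.1,0,0,0, 0,0.1,1.4,0.1,0,0,0, 0,0.1,1.4,0.1,0,0,0, 0,0.1,1.4,0.1,0,0,0, 0,0.1,1.4,0.1,0,0,0, 0,0.1,1.4,0.1,0,0,0, 0,0.1,1.4,0.1,0,0,0]'; python3 st.py
```

```text
clock: 37.05
eef_pos: [394.0, -286.7, 69.6]
tool_rot: [-1.57, 0.001, 3.141]
force: [0.6, 0.4, 5.9]
width: 23.9
37.05 [ 394.  -286.7   69.6] [-1.5705e+00  6.0000e-04  3.1411e+00] [0.6 0.4 5.9] 23.9 q [ 0.57  0.67  0.    2.1  -0.    0.37 -1.  ]
```

```bash
python3 -m inch '[0,0,-0.3,0,0,0,0, 0,0,-1,0,0,0,0, 0,0,-2.5,0,0,0,0, 0,0,-4.5,0,0,0,0, 0,0,-6,-0.5,0,0,0, 0,-0.5,-6.5,-2.5,0,0,0, 0,-2.5,-6.5,-5,0,0,0, 0,-5,-6.5,-7.5,0,0,0, 0,-7.5,-6.5,-10,0,0,0, 0,-10,-6.5,-12,0,0,0, 0,-11.4,-6.5,-12.8,0,0,0, 0,-11.7,-6.5,-12.8,0,0,0]'; python3 -m inch '[0,0,0,0,0,0,0, 0,0,0.5,0,0,0,0, 0,0,2,0,0,0,0, 0,0,4,0,0,0,0, 0,0,5,0,0,0,0, 0,0,5.5,0,0,0,0, 0,0,5.8,0,0,0,0, 0,0,6,0,0,0,0, 0,0,6.2,0,0,0,0, 0,0,6.2,0,0,0,0]'; python3 st.py 511.2 -158.9 70.6
python3 - <<'E'
from meas import *
s=grab("scene");crop(s,120,100,320,240,4,"q_s.png")
E
```

```text
clock: 38.25
eef_pos: [512.4, -157.4, 134.4]
tool_rot: [-1.571, 0.001, -3.139]
force: [-0.2, 0.4, -0.8]
width: 24.2
clock: 39.25
eef_pos: [511.0, -158.7, 72.5]
tool_rot: [-1.571, 0.0, 3.141]
force: [0.4, -0.3, -1.3]
width: 24.4
39.25 [ 511.  -158.7   72.5] [-1.5707e+00  4.0000e-04  3.1411e+00] [ 0.4 -0.3 -1.3] 24.4 q [ 0.23  0.7   0.03  1.97 -0.04  0.47 -1.28]
tool shift cm [-0.02  0.19  0.02]
turn deg [-0.01 -0.03 -0.02]
```

View pics/q_s.png

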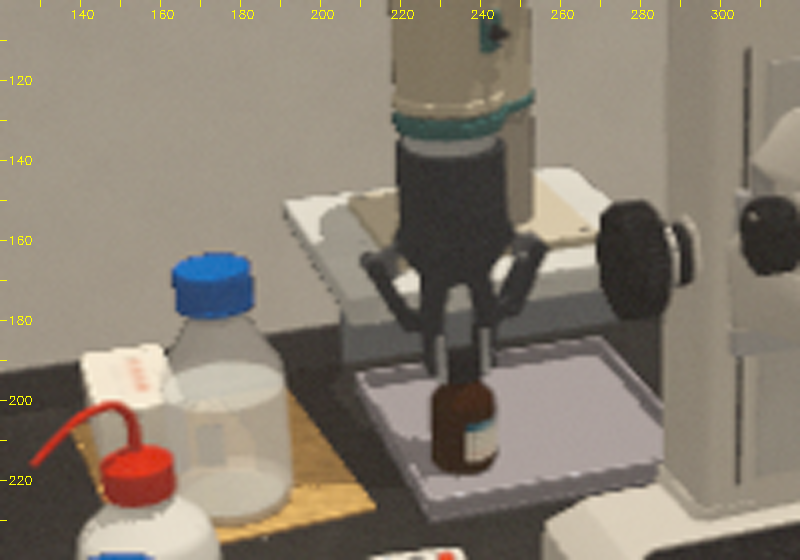

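```bash
python3 -m inch '[0,0,0.1,0,0,0,0, 0,0,0.15,0,0,0,0, 0,0,0.2,0,0,0,0, 0,0,0.25,0,0,0,0, 0,0,0.25,0,0,0,0]'; python3 -m inch '[0.3,0,0,0,0,0,0, 0.6,0,0,0,0,0,0, 0.7,0,0,0,0,0,0, 0.7,0,0,0,0,0,0, 0.7,0,-0.5,0,0,0,0, 0.7,0,-2,0,0,0,0, 0.7,0,-4,0,0,0,0, 0.7,0,-6,0,0,0,0, 0.8,0.5,-7,1,0,0,0, 0.9,2,-7.5,3.5,0,0,0, 0.9,4,-7.5,6.5,0,0,0, 0.9,6.5,-7.5,9,0,0,0]'; python3 st.py 395 -377.8 145
```

```text
clock: 39.8
eef_pos: [511.2, -158.7, 70.7]
tool_rot: [-1.571, 0.001, 3.141]
force: [-1.4, 0.4, 6.0]
width: 23.9
clock: 41.0
eef_pos: [445.2, -250.8, 145.1]
tool_rot: [-1.569, 0.001, 3.141]
force: [-0.1, -0.2, 0.4]
width: 76.8
41.0 [ 445.2 -250.8  145.1] [-1.5694e+00  1.1000e-03  3.1409e+00] [-0.1 -0.2  0.4] 76.8 q [ 0.44  0.56  0.02  1.99 -0.02  0.59 -1.09]
tool shift cm [ 5.01  0.02 12.7 ]
turn deg [-0.08 -0.04 -0.06]
```

```bash
python3 -m inch '[0.9,2,0,0.5,0,0,0, 0.9,4,0,2,0,0,0, 0.9,5,0,5,0,0,0, 0.9,5,0,8,0,0,0, 0.9,5,0,11,0,0,0, 0.9,5,0,12.5,0,0,0, 0.9,5,0,12.7,0,0,0, 0.9,5,0.5,12.7,0,0,0, 0.9,5,2,12.7,0,0,0, 0.9,5,4,12.7,0,0,0, 0.9,5,5.5,12.7,0,0,0, 0.9,5,6,12.7,0,0,0]'; python3 st.py 395 -377.8 38.5
python3 - <<'E'
from meas import *
s=grab("scene");crop(s,120,100,320,240,4,"r_s.png")
E
```

```text
clock: 42.2
eef_pos: [395.2, -372.6, 83.1]
tool_rot: [-1.574, -0.003, -3.14]
force: [-0.6, 0.3, -0.1]
width: 76.7
42.2 [ 395.2 -372.6   83.1] [-1.5744e+00 -2.6000e-03 -3.1395e+00] [-0.6  0.3 -0.1] 76.7 q [ 0.71  0.69 -0.    1.94 -0.    0.52 -0.86]
tool shift cm [0.01 4.46 0.54]
turn deg [0.2  0.12 0.15]
```

View pics/r_s.png

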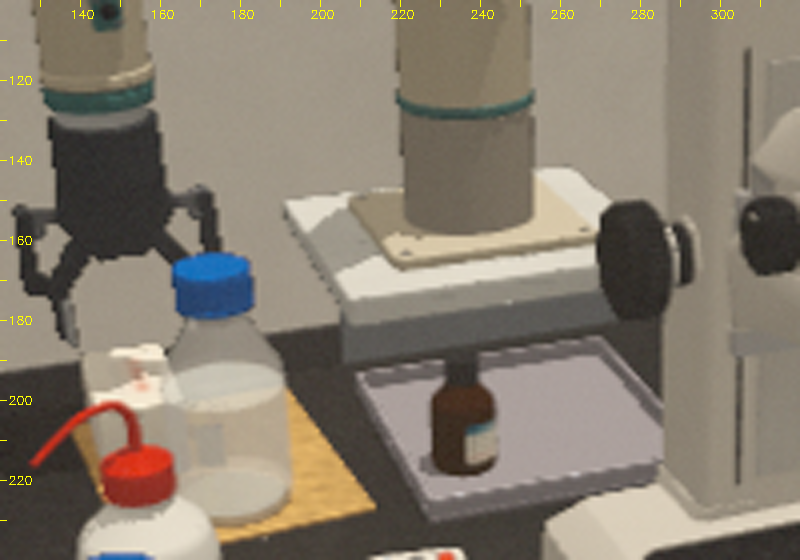

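Amber stands in the tray. Letting the arm settle, then checking the sideways offset before going down over the carton.

```bash
python3 -m inch '[0.95,0,0,0.2,0,0,0, 0.95,0,0,0.2,0,0,0, 0.95,0,0,0.2,0,0,0]'; python3 st.py 395 -377.8 38.5
```

```text
clock: 42.55
eef_pos: [396.2, -377.9, 85.6]
tool_rot: [-1.57, 0.001, 3.141]
force: [0.4, -0.1, 0.6]
width: 81.3
42.55 [ 396.2 -377.9   85.6] [-1.5699e+00  1.1000e-03  3.1411e+00] [ 0.4 -0.1  0.6] 81.3 q [ 0.71  0.69  0.    1.93 -0.    0.52 -0.86]
tool shift cm [ 0.12  4.71 -0.01]
turn deg [-0.05 -0.03 -0.06]
```

```bash
python3 -m inch '[0.95,0.1,0.8,0.1,0,0,0, 0.95,0.1,2,0.1,0,0,0, 0.95,0.1,3.2,0.1,0,0,0, 0.95,0.1,4.2,0.1,0,0,0, 0.95,0.1,4.6,0.1,0,0,0, 0.95,0.1,4.6,0.1,0,0,0, 0.7,0.1,4.6,0.1,0,0,0, 0.4,0.1,4.6,0.1,0,0,0, 0.4,0.1,4.6,0.1,0,0,0, 0.4,0.1,4.6,0.1,0,0,0, 0.4,0.1,4.6,0.1,0,0,0, 0.4,0.1,4.6,0.1,0,0,0]'; python3 -m inch '[0.4,0,0,0,0,0,0, 0.4,0,0,0,0,0,0]';python3 st.py
```

```text
clock: 43.75
eef_pos: [395.0, -378.9, 39.5]
tool_rot: [-1.57, 0.001, 3.141]
force: [-0.2, 0.3, 6.7]
width: 59.1
clock: 43.95
eef_pos: [395.0, -378.9, 39.5]
tool_rot: [-1.57, 0.001, 3.141]
force: [-1.3, -0.4, 6.1]
width: 58.8
43.95 [ 395.  -378.9   39.5] [-1.5701e+00  8.0000e-04  3.1410e+00] [-1.3 -0.4  6.1] 58.8 q [ 0.71  0.77 -0.    1.95  0.    0.42 -0.86]
```

```bash
python3 -m inch '[0.4,0,-0.3,0,0,0,0, 0.4,0,-1,0,0,0,0, 0.4,0,-2.5,0,0,0,0, 0.4,0,-4.5,0,0,0,0, 0.4,0,-6.5,0,0,0,0, 0.4,0,-8.5,0,0,0,0, 0.4,0.2,-10,-0.5,0,0,0, 0.4,0.4,-10.5,-2,0,0,0, 0.4,0.6,-10.5,-5,0,0,0, 0.4,0.7,-10.5,-8,0,0,0, 0.4,0.7,-10.5,-11,0,0,0, 0.4,0.3,-10.5,-14,0,0,0]' && python3 -m inch '[0.4,-0.8,0,-2.8,0,0,0, 0.4,-2.3,0,-5.5,0,0,0, 0.4,-4.2,0,-8.2,0,0,0, 0.4,-6.2,0,-11,0,0,0, 0.4,-8.2,0,-13.8,0,0,0, 0.4,-10,0,-16.5,0,0,0, 0.4,-11.5,0,-18.6,0,0,0, 0.4,-12.1,0,-19.7,0,0,0, 0.4,-12.1,0,-19.9,0,0,0, 0.4,-12.1,0,-19.9,0,0,0, 0.4,-12.1,0,-19.9,0,0,0]'; python3 st.py 513.4 -39.7 40.5; python3 - <<'E'
from meas import *
s=grab("scene");crop(s,120,100,320,240,4,"s_s.png")
E
```

```text
clock: 45.15
eef_pos: [389.9, -235.8, 143.3]
tool_rot: [-1.572, -0.002, 3.141]
force: [0.2, -0.5, -1.2]
width: 58.9
clock: 46.25
eef_pos: [511.5, -41.3, 143.7]
tool_rot: [-1.57, -0.001, 3.139]
force: [-0.5, -0.1, -2.9]
width: 58.6
46.25 [511.5 -41.3 143.7] [-1.5699e+00 -1.5000e-03  3.1389e+00] [-0.5 -0.1 -2.9] 58.6 q [-0.02  0.56  0.06  1.98 -0.06  0.6  -1.49]
tool shift cm [-0.2  10.32 -0.17]
turn deg [-0.05 -0.16  0.08]
```

View pics/s_s.png

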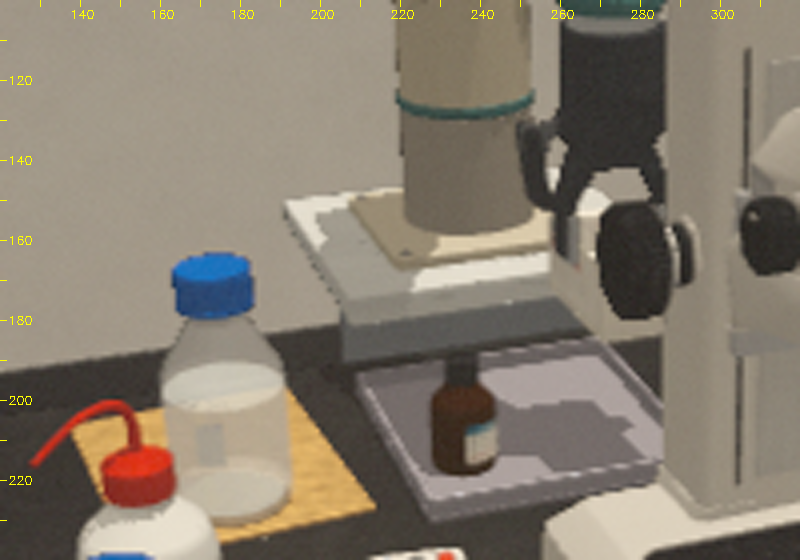

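```bash
python3 -m inch '[0.4,-0.1,0.5,-0.1,0,0,0, 0.4,-0.1,2,-0.1,0,0,0, 0.4,-0.1,4,-0.1,0,0,0, 0.4,-0.1,6,-0.1,0,0,0, 0.4,-0.1,8,-0.1,0,0,0, 0.4,-0.1,9.2,-0.1,0,0,0, 0.4,-0.1,9.8,-0.1,0,0,0, 0.4,-0.1,10,-0.1,0,0,0, 0.4,-0.1,10.2,-0.1,0,0,0, 0.4,-0.1,10.3,-0.1,0,0,0, 0.4,-0.1,10.3,-0.1,0,0,0]'; python3 st.py 513.4 -39.7 40.5
```

```text
clock: 47.4
eef_pos: [514.3, -38.7, 41.3]
tool_rot: [-1.571, 0.001, 3.141]
force: [-0.4, 0.0, -1.8]
width: 58.6
47.4 [514.3 -38.7  41.3] [-1.5708e+00  1.0000e-03  3.1411e+00] [-0.4  0.  -1.8] 58.6 q [-0.    0.74  0.04  2.03 -0.07  0.36 -1.48]
tool shift cm [0.09 0.08 0.1 ]
turn deg [-0.   -0.03 -0.06]
```

```bash
python3 -m inch '[0.4,0.1,0.05,0.1,0,0,0, 0.4,0.1,0.1,0.1,0,0,0, 0.4,0.1,0.15,0.1,0,0,0, 0.4,0.1,0.15,0.1,0,0,0]'; python3 -m inch '[0.7,0,0,0,0,0,0, 0.9,0,0,0,0,0,0, 1,0,0,0,0,0,0, 1,0,0,0,0,0,0, 1,0,-0.5,0,0,0,0, 1,0,-2,0,0,0,0, 1,0,-4.5,0,0,0,0, 1,0,-7.5,0,0,0,0, 1,0,-11,0,0,0,0, 1,0,-15,0,0,0,0, 1,0,-19,0,0,0,0, 1,0,-22,0,0,0,0]'; python3 st.py 507.7 -325.4 258
```

```text
clock: 47.8
eef_pos: [513.0, -39.8, 40.5]
tool_rot: [-1.571, 0.001, 3.141]
force: [-1.4, -0.3, 8.7]
width: 58.7
clock: 49.0
eef_pos: [513.3, -39.8, 262.2]
tool_rot: [-1.571, 0.003, 3.141]
force: [1.0, 0.8, -0.4]
width: 85.1
49.0 [513.3 -39.8 262.2] [-1.5707e+00  2.7000e-03  3.1409e+00] [ 1.   0.8 -0.4] 85.1 q [-0.04  0.4   0.08  1.86 -0.04  0.89 -1.51]
tool shift cm [ 0.54  0.42 28.57]
turn deg [-0.   -0.04 -0.16]
```

```bash
python3 -m inch '[1,0,0,1,0,0,0, 1,0,0,4,0,0,0, 1,0.1,0,8,0,0,0, 1,0.2,0,12,0,0,0, 1,0.3,0,16,0,0,0, 1,0.4,0,20,0,0,0, 1,0.5,0,24,0,0,0, 1,0.5,0,27,0,0,0, 1,0.5,0,28.5,0,0,0, 1,0.5,0,28.6,0,0,0, 1,0.5,0,28.6,0,0,0, 1,0.5,0,28.6,0,0,0]'; python3 st.py 507.9 -325.4 152.5; python3 - <<'E'
from meas import *
s=grab("scene");crop(s,120,50,320,240,4,"t_s.png")
t=grab("top")
c=blob(t,(10,10,180),(40,60,255),(255,210,291,270)); print("long",rect(t,c,62),cen(c))
c=blob(t,(0,0,0),(180,255,75),(308,230,336,256)); print("amber",cen(c),rect(t,c,60))
crop(t,245,205,425,325,4,"t_t.png")
E
```

```text
clock: 50.2
eef_pos: [508.3, -323.1, 259.1]
tool_rot: [-1.573, -0.0, -3.139]
force: [-0.5, -0.5, 0.2]
width: 85.2
50.2 [ 508.3 -323.1  259.1] [-1.5726e+00 -1.0000e-04 -3.1392e+00] [-0.5 -0.5  0.2] 85.2 q [ 0.45  0.53  0.11  1.62 -0.07  0.99 -0.98]
tool shift cm [ 0.04 10.66  0.25]
turn deg [0.1  0.14 0.01]
long ((511.56427001953125, -39.99079895019531), (115.15727233886719, 60.18106460571289), 0.15715718269348145) (275.48400464114036, 241.88214818498258)
amber (320.7111111111111, 243.0377777777778) ((509.0597839355469, -157.2139434814453), (42.26070022583008, 46.66474533081055), 44.656944274902344)
```

View pics/t_s.png

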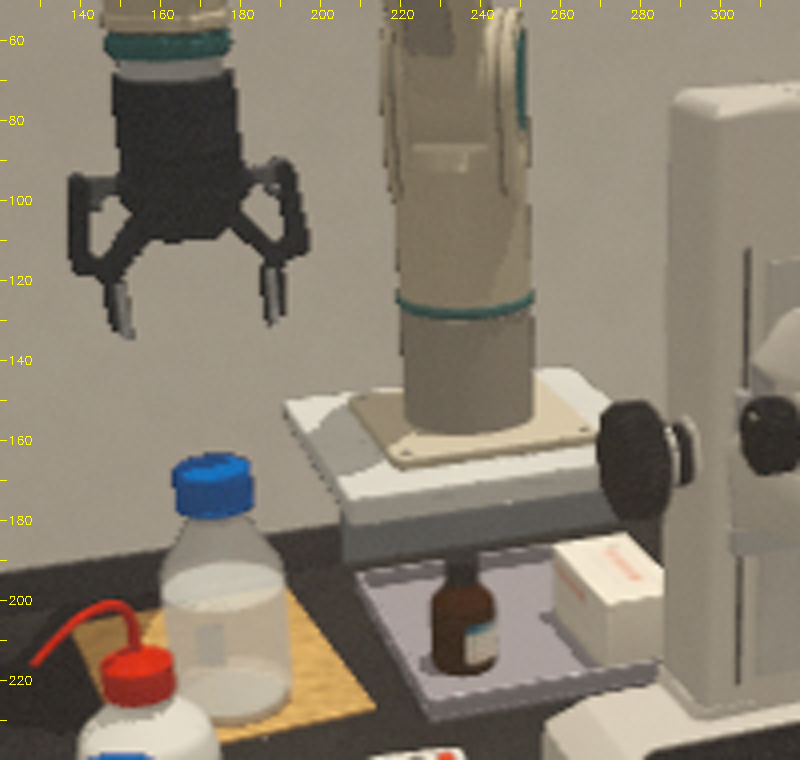

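View pics/t_t.png

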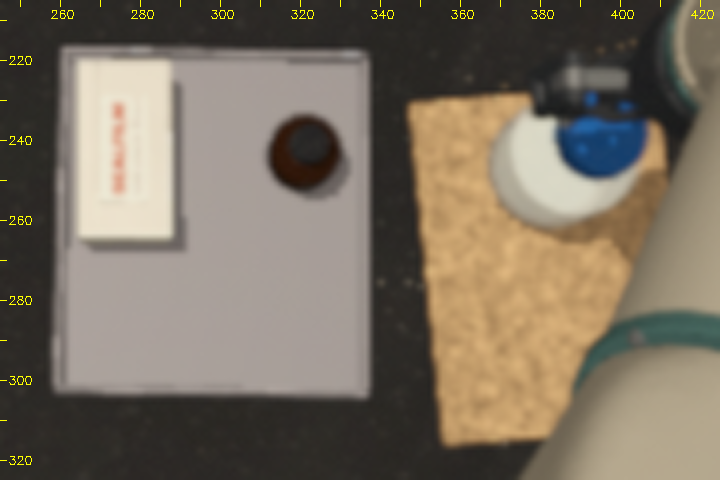

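The carton and the amber bottle are back on their start spots, with the same pixels as at the start. Now the large bottle.

```bash
python3 -m inch '[1,0,0.5,0,0,0,0, 1,0,2,0,0,0,0, 1,0,4,0,0,0,0, 1,0,6,0,0,0,0, 1,0,8,0,0,0,0, 1,0,9.4,0,0,0,0, 1,0,10.4,0,0,0,0, 1,0,10.7,0,0,0,0, 1,0,10.7,0,0,0,0, 1,0,10.7,0,0,0,0]'; python3 st.py 507.9 -325.4 152.5
```

```text
clock: 51.3
eef_pos: [508.3, -326.0, 153.1]
tool_rot: [-1.57, 0.001, 3.141]
force: [-0.3, -0.1, 0.3]
width: 85.3
51.3 [ 508.3 -326.   153.1] [-1.5700e+00  1.3000e-03  3.1411e+00] [-0.3 -0.1  0.3] 85.3 q [ 0.46  0.66  0.1   1.73 -0.09  0.76 -0.97]
tool shift cm [ 0.04  0.06 -0.06]
turn deg [-0.04 -0.03 -0.08]
```

```bash
python3 -m inch '[1,0,0.1,0,0,0,0, 0.5,0,0.1,0,0,0,0, 0.3,0,0.1,0,0,0,0, 0.3,0,0.1,0,0,0,0, 0.3,0,0.1,0,0,0,0, 0.3,0,0.1,0,0,0,0, 0.3,0,0.1,0,0,0,0, 0.3,0,0.1,0,0,0,0, 0.3,0,0.1,0,0,0,0]'; python3 st.py; python3 -m inch '[0.3,0,-0.2,0,0,0,0, 0.3,0,-0.5,0,0,0,0, 0.3,0,-1,0,0,0,0, 0.3,0,-2,0,0,0,0, 0.3,0,-3,0,0,0,0, 0.3,0,-4,0,0,0,0, 0.3,0,-5,0,0,0,0, 0.3,0,-6,0,0,0,0, 0.3,0,-6.5,0,0,0,0, 0.3,0,-6.5,0,0,0,0]'; python3 st.py 417.2 -95.4 218
```

```text
clock: 52.2
eef_pos: [508.0, -325.9, 152.4]
tool_rot: [-1.57, 0.001, 3.141]
force: [-1.0, 1.0, 6.3]
width: 50.3
52.2 [ 508.  -325.9  152.4] [-1.5703e+00  1.1000e-03  3.1411e+00] [-1.   1.   6.3] 50.3 q [ 0.46  0.66  0.1   1.73 -0.09  0.76 -0.97]
clock: 53.2
eef_pos: [508.2, -326.0, 217.4]
tool_rot: [-1.57, 0.002, 3.141]
force: [-0.5, -0.9, -7.0]
width: 49.9
53.2 [ 508.2 -326.   217.4] [-1.5699e+00  1.7000e-03  3.1410e+00] [-0.5 -0.9 -7. ] 49.9 q [ 0.46  0.58  0.11  1.67 -0.08  0.89 -0.98]
tool shift cm [  9.12  -0.1  -23.05]
turn deg [-0.05 -0.03 -0.1 ]
```

```bash
python3 -m inch '[0.3,0.5,0,-0.3,0,0,0, 0.3,2,0,-1.2,0,0,0, 0.3,4,0,-2.5,0,0,0, 0.3,6,0,-4,0,0,0, 0.3,8,0,-6,0,0,0, 0.3,9,0,-8.5,0,0,0, 0.3,9.2,0,-11,0,0,0, 0.3,9.2,0,-13.5,0,0,0, 0.3,9.2,0,-16,0,0,0, 0.3,9.2,0,-18.5,0,0,0, 0.3,9.2,0,-20.5,0,0,0, 0.3,9.2,0,-22,0,0,0]' && python3 -m inch '[0.3,0,0,-0.7,0,0,0, 0.3,0,0,-1,0,0,0, 0.3,0,0,-1,0,0,0, 0.3,0,0,-1,0,0,0, 0.3,0,0,-1,0,0,0]'; python3 st.py 416.5 -96.2 153.4; python3 - <<'E'
from meas import *
s=grab("scene");crop(s,170,60,320,240,4,"u_s.png")
E
```

```text
clock: 54.4
eef_pos: [415.0, -103.9, 216.1]
tool_rot: [-1.572, -0.001, -3.141]
force: [0.7, -0.0, -6.9]
width: 50.3
clock: 54.9
eef_pos: [415.8, -96.5, 216.3]
tool_rot: [-1.57, 0.0, 3.14]
force: [-0.1, -0.6, -6.3]
width: 50.3
54.9 [415.8 -96.5 216.3] [-1.5704e+00  1.0000e-04  3.1396e+00] [-0.1 -0.6 -6.3] 50.3 q [ 0.09  0.34  0.1   2.13 -0.05  0.68 -1.35]
tool shift cm [-0.07  6.29 -0.03]
turn deg [-0.02 -0.11 -0.  ]
```

View pics/u_s.png

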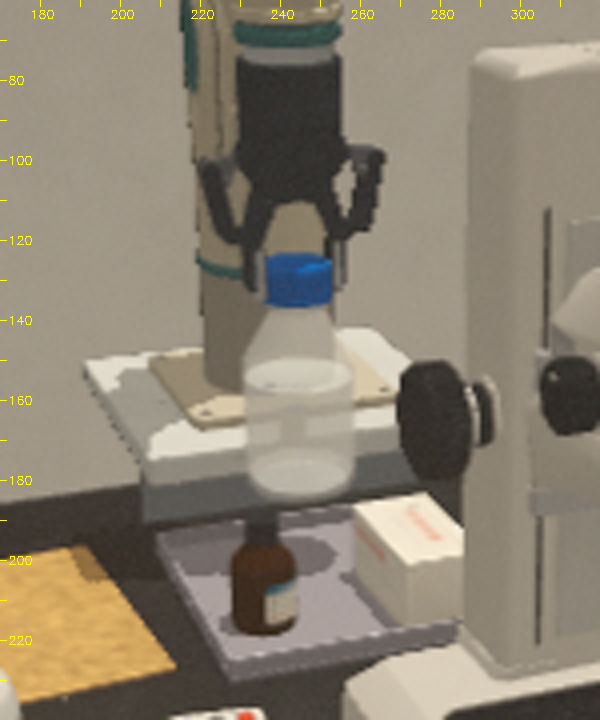

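Lined up. I'll lower to 3–4 mm above the floor, then creep to contact.

```bash
python3 -m inch '[0.3,0,0.5,0,0,0,0, 0.3,0,1.5,0,0,0,0, 0.3,0,2.5,0,0,0,0, 0.3,0,3.5,0,0,0,0, 0.3,0,4.5,0,0,0,0, 0.3,0,5.2,0,0,0,0, 0.3,0,5.6,0,0,0,0, 0.3,0,5.8,0,0,0,0, 0.3,0,5.9,0,0,0,0, 0.3,0,5.9,0,0,0,0]'; python3 st.py 416.5 -96.2 153.4
```

```text
clock: 55.95
eef_pos: [416.1, -95.7, 157.5]
tool_rot: [-1.571, 0.001, 3.141]
force: [-0.2, 0.1, -6.6]
width: 50.5
55.95 [416.1 -95.7 157.5] [-1.5707e+00  6.0000e-04  3.1410e+00] [-0.2  0.1 -6.6] 50.5 q [ 0.1   0.45  0.08  2.19 -0.07  0.51 -1.34]
tool shift cm [-0.04  0.41  0.05]
turn deg [-0.01 -0.03 -0.03]
```

```bash
python3 -m inch '[0.3,0,0.1,0,0,0,0, 0.3,0,0.2,0,0,0,0, 0.3,0,0.25,0,0,0,0, 0.3,0,0.3,0,0,0,0, 0.3,0,0.35,0,0,0,0, 0.3,0,0.4,0,0,0,0, 0.3,0,0.45,0,0,0,0, 0.3,0,0.45,0,0,0,0]'
```

```text
clock: 56.75
eef_pos: [416.2, -95.7, 153.4]
tool_rot: [-1.571, 0.001, 3.141]
force: [-1.5, -0.3, 4.8]
width: 50.2
```

Contact at +4.8 N. Releasing, rising and moving clear for a look.

```bash
python3 -m inch '[0.6,0,0,0,0,0,0, 0.9,0,0,0,0,0,0, 1,0,0,0,0,0,0, 1,0,0,0,0,0,0, 1,0,-0.5,0,0,0,0, 1,0,-2,0,0,0,0, 1,0,-4,0,0,0,0, 1,0,-6.5,0,0,0,0, 1,0,-9,0,0,0,0, 1,0,-11,0,0,0,0, 1,0,-11.5,1,0,0,0, 1,0,-11.5,4,0,0,0]' && python3 -m inch '[1,0,0,4,0,0,0, 1,0,0,8,0,0,0, 1,0,0,12,0,0,0, 1,0,0,16,0,0,0, 1,0,0,20,0,0,0, 1,0,0,24,0,0,0, 1,0,0,28,0,0,0, 1,0,0,29,0,0,0, 1,0,0,29,0,0,0, 1,0,0,29,0,0,0]'; python3 st.py; python3 - <<'E'
from meas import *
s=grab("scene");crop(s,120,120,320,270,4,"v_s.png")
t=grab("top");crop(t,125,165,425,325,2,"v_t.png")
c=blob(t,(100,120,50),(125,255,255),(250,215,340,305)); print("cap",cen(c),ray(t,*cen(c),182))
c=blob(t,(10,10,180),(40,60,255),(255,210,291,270)); print("long",rect(t,c,62))
c=blob(t,(0,0,0),(180,255,75),(308,230,336,256)); print("amber",cen(c))
c=blob(t,(0,0,120),(60,90,255),(330,170,365,202)); print("timer",rect(t,c,20)[0])
c=blob(t,(0,0,120),(60,90,255),(372,176,402,203)); print("tape",rect(t,c,12)[0])
hs=cv2.cvtColor(t["img"],cv2.COLOR_RGB2HSV)
c=blob(t,(15,0,225),(30,60,255),(148,255,182,296)); print("small",rect(t,c,31))
E
```

```text
clock: 57.95
eef_pos: [416.6, -134.3, 268.6]
tool_rot: [-1.572, 0.002, -3.137]
force: [0.8, 0.1, -1.2]
width: 85.4
clock: 58.95
eef_pos: [415.5, -424.2, 267.0]
tool_rot: [-1.573, -0.001, -3.141]
force: [-0.1, 1.3, -0.1]
width: 85.3
58.95 [ 415.5 -424.2  267. ] [-1.5731e+00 -1.0000e-03 -3.1414e+00] [-0.1  1.3 -0.1] 85.3 q [ 0.64  0.52  0.18  1.64 -0.1   1.   -0.72]
cap (299.52941176470586, 276.55010893246185) [414.89278152 -95.306475   182.        ]
long ((511.56158447265625, -39.990806579589844), (115.16266632080078, 60.18106460571289), 0.15715716779232025)
amber (320.67477876106193, 243.04646017699116)
timer (674.6803588867188, -237.22027587890625)
tape (665.8519897460938, -348.2793273925781)
small ((427.77850341796875, 256.84210205078125), (57.295536041259766, 35.822853088378906), 0.036800116300582886)
```

View pics/v_s.png

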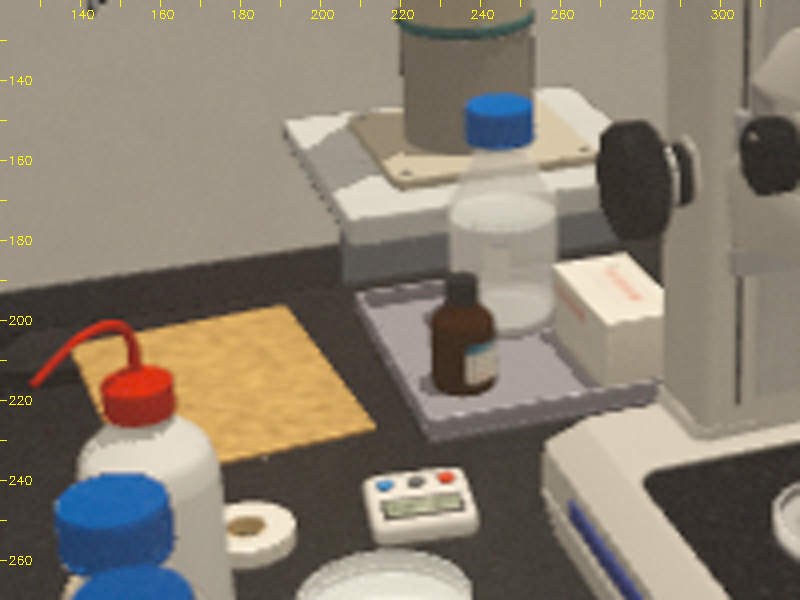

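View pics/v_t.png

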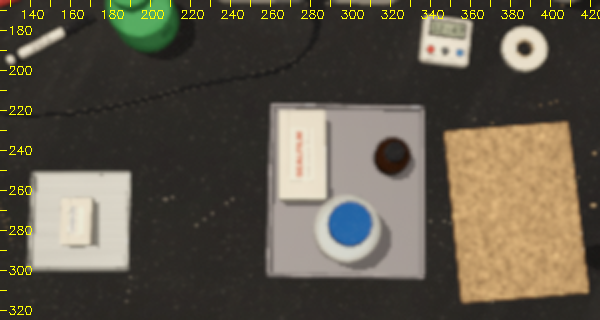

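Everything is in place, and the timer and tape haven't moved. Handing in.

```bash
python3 -c "
from cell import finish_job
print(finish_job())"
```

```text
the job is handed in; nothing more can be done
None
```

The job is done and handed in at about 59 s on the clock. I set the large bottle, amber bottle and long carton aside standing on the cork mat. I then laid the small carton flat in the steel tray and put the three back in the storage tray (amber first, large bottle last).

The last checks were all from the camera images:
- **Large bottle:** within about 1 mm of where it started. The wrist force read about 5–6 N at each set-down.
- **Amber bottle:** within about 1 mm of where it started.
- **Long carton:** no measurable shift or turn.
- **Small carton:** about 2 mm from the steel tray's centre, lying flat.
- **Timer and tape roll:** not moved.
- **Arm:** well clear of everything when I handed in.

No check failed or disagreed. Two oddities: the gripper read about 50 mm on the bottle's 54 mm cap, though the grip held, and joint 6 came close to its lower limit (0.26 rad, limit 0.23) over the steel tray without reaching it.

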